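# Open the combination lock on the key case and hold up its shackle

### The arm

A 6-joint arm with a two-finger parallel gripper is mounted at the origin on the work surface. World frame = base frame: x ahead of the robot, y to its left, z up, the work surface at z = 0. Lengths are in m, angles in rad, forces in N, time in s.
With the tool pointing down it reaches from about 0.3 to 0.95 m from the base axis. Payload 3.1 kg.
Tool frame: the origin (TCP) lies at the very end of the fingers, on their centre line; the grasp point (between the pads) lies 19 mm behind it; x points along the fingers, y is the direction in which the jaws open and shut, and the axes are right-handed (so a half turn about x gives the same grasp; the last joint's range is limited). The gripper opens to 85 mm and grips with 20 to 120 N. Pads are 22 mm wide; open, the fingers measure 114 mm over their backs; the gripper's body (76 mm by 85 mm) begins 54 mm behind the grasp point. The pads swing forward as they close: fully open they stand 13 mm farther back than shut.
Start: joints at [1.253, 0.308, 1.634, -0, 1.2, -0.07], TCP at [0.153, 0.606, 0.231] pointing down, gripper open.
Joint ranges: [-3.06, 3.06], [-0.79, 1.96], [0.05, 2.63], [-1.19, 4.34], [0.05, 2.64], [-2.94, 2.94]. Speed limits (rad/s): [2.79, 2.79, 3.14, 3.14, 3.14, 3.14].

### API

Orientations are given as a rotation vector (axis times angle).
In Python, from plant import sense, optics, workorder gives the robot as it stands.
- The arm moves only by the tool move_arm, never from a script. Its argument "moves" is a list of rows, each an object of numbers: "tx", "ty", "tz": the shift along the world's x, y, z in m; "rx", "ry", "rz": the turn, a rotation vector about the world's x, y, z in degrees; "hand": the opening, from 0 (shut) to 1 (fully open). A call has exactly 5 rows; each row is the pose to reach, as a shift and turn from the pose measured when the call began; what a row does not reach only later rows make up. A row lasts 1/10 s, in which the tool goes at most 50 mm and 8.59 degrees, less where a joint would pass 70% of its speed; a pose out of reach is approached as far as the arm can. A call with a gripper value outside its range is refused whole. The fingers move at their own pace and stop on an object; "squeeze" is the grip in N (left out, the last holds). Time passes only in rows, so rows that repeat a pose let the fingers close, or fill a call up. It gives the time, the measured TCP pose, the force and the opening at its end, in the units of the state.
- sense(): the state, without advancing time (a new reading comes with each control period).
- optics.read_camera(name): name is "side" or "top" or "wrist"; returns the picture (384x512x3 uint8, red, green, blue); there is no depth.
- optics.get_calibration(name): a dict with "fx", "fy", "cx", "cy" (pixels), "R" (3x3) and "t" (3): a world point X has camera coordinates R X + t; the wrist camera has in their place "tool_from_camera" (4x4, takes a point from camera to tool coordinates, whose origin is the TCP and whose axes are the tool frame's). Camera axes: x right, y down, z forward; pixel columns grow to the right and rows downward; lengths in m; the calibration is good to about 2 mm. A picture is of the moment at which its call begins: read the wrist's pose just before it. get_calibration takes no time and is no camera call.
- workorder.close_job(): hands the job in, once; it reports no verdict.
Trained networks look in the newest picture that a camera, given by its name, has taken for a name from the list of things; names that differ only in an ending like _2 or _b are one class to them, and where a whole thing is asked for, a point or a joint stands for the part that bears it (a point fixed in the world has none). Each returns a list of dicts, best first, with "conf" (0 to 1); they miss things now and then, are a little off and sometimes report something else, mostly with a low value. They report only what shows in the picture. A call takes as long as a camera call. They do not tell look-alikes from the thing itself.
- optics.outline_of(camera, thing): "region" (384x512 bool, what is visible of it) and "location" ([column, row] in pixels, amid what is visible of it).
- optics.mark_of(camera, thing): "location" ([column, row] in pixels: a listed point, or the origin of a listed thing).
The state is a dict: "time_s": time; "qpos": joint angles; "joint_velocities": joint speeds; "tau": joint torques, N m; "tool_pos": TCP position; "eef_rot": TCP orientation; "ft_force": force on the tool from outside, world axes, zero at the start; "ft_torque": the same for the moment, N m; "finger_gap": opening from 0.0 (shut) to 1.0 (fully open).
Only numpy, scipy, OpenCV 4.12 (cv2) and the standard library are available. Lean on these libraries where they do the work, as an engineer would, in place of code of your own. Each camera call takes 0.05 s, during which the arm holds its last target.

### The job

Open the combination lock on the grey steel key case: first lift off the bone ring gauge that was dropped around its dial and set it down flat on the tile beside the case (do not drop it), then turn the dial clockwise, click by click, until its slim nose points at the brass stud and rests in that notch. Then pull the U-shaped steel shackle straight up out of the lock and finish while still holding it in the gripper, still and legs down, with its feet at least 5 cm above the top of the case; do not put it down or let go. Leave the dial on the stud and leave the bowl stand, the wooden handle and the go bowl where they are.

Things in the scene. Friction and masses are not known exactly. Their poses are not given: they have to be found in the camera images.
- case: Grey steel key case, 130 (its x) by 200 (its y) by 60 mm high, bolted to the tile (fixed, hollow). Origin at the centre of its underside on the tile, z up, -x is its front. Its flat top is 60 mm above its origin. The dial axis is vertical at x 0, y +36 mm; the shackle stands at x 0, y -44 mm, its U in the case's y-z plane. A 5 mm thick, 18 mm wide hasp strap lies on the top from the front edge to under the shackle's bar. Bolt lugs 3 mm thick stick out 21 mm at both y ends.
- stud (a point): Brass index stud, 8 mm wide, 2 mm high, on the case top 40 mm in front (case -x) of the dial axis. A thin brass line runs outward from it; thin white marks every 20 degrees show the other notches.
- dial (a joint): Angle of the dial (rad), growing clockwise seen from above. 0 = nose points at the stud (case -x), the open notch; it starts in a notch 2 to 5 clicks before it (about -0.7 to -1.75). A spring pawl clicks every 20 degrees (0.349 rad) and draws the released dial into the nearest notch; each click takes up to about 0.1 N m. Stops at -2.3 and +0.75. The shackle is free only within about 0.08 rad of 0; elsewhere it lifts 3 mm and blocks.
- dial_grip (a point): On the dial's vertical axis, 22 mm above the case top, the height to grip. Round skirt 40 mm across, 6 mm high; on it a grip bar 12 mm thick, top 30 mm above the case top, from 18 mm behind the axis to 10 mm before it; a slim 7 mm thick nose goes on to 19 mm before the axis: the pointer, with a thin bright line on top from axis to tip. The point's -x points along the nose.
- ring_center (a point): Centre of the bone ring gauge (half-way up): loose ring, 58 mm outside, 46 mm inside diameter, 24 mm high, about 60 g. It starts flat on the case top around the dial; the dial's bar rises 6 mm above it. Its z axis is the ring's axis.
- shackle_bar (a point): Middle of the top bar of the loose U-shaped steel shackle: round bar 10 mm thick, legs 40 mm apart along the shackle's y, about 130 g. The bar's straight part is 24 mm long along y. Axes of the shackle: y along the bar, z up. When locked the bar's centre is 40 mm above the case top; the legs reach 46 mm down into the case in 12.5 mm holes, so the bar must rise 46 mm before they are out.
- shackle_foot (a point): Point midway between the ends (feet) of the shackle's two legs, 86 mm below the bar's centre.
- bowl_stand: Lacquered persimmon bowl stand, round, 100 mm across, 36 mm high; origin at the centre of its underside. Bystander.
- wood_handle: Stubby rosewood handle standing on its end, 36 mm thick, 75 mm high; origin at the centre of its underside. Bystander.
- go_bowl: Closed wooden go bowl, 116 mm across, 76 mm high; origin at the centre of its underside. Bystander.
Things that resemble listed ones, but are neither listed nor needed, are in the scene too. There is more than one size of the part that bears ring_center; the job needs the middle-sized. There is more than one size of the part that bears shackle_bar; the job needs the larger.

How it is judged:
On the way, in this order (a step that is already met when the one before it is completed fails the run):
1. the ring gauge lies flat on the tile, let go (height (world z) of ring_center below 0.016 m and angle between ring_center's own z axis and vertical below 0.1 rad and contact force between ring_gauge and the fingers below 0.1 N), for 0.2 s.
2. the dial rests in the notch at the stud, let go (value of joint dial between -0.1 and 0.1 rad and contact force between dial and the fingers below 0.1 N), for 0.2 s.
3. the shackle is out of the lock (z of shackle_foot in the frame of case above 0.065 m), for 0.1 s.
At the end, for the whole second after the job is handed in: The shackle is held still in the fingers, within 0.4 rad of upright, feet at least 35 mm above the case top, not touching the case; the dial is within 0.12 rad of the stud; the ring gauge lies flat on the tile at rest (z of shackle_foot in the frame of case above 0.095 m and angle between shackle_bar's own z axis and vertical below 0.4 rad and contact force between shackle and the fingers above 2 N and contact force between shackle and case below 0.1 N and linear speed of shackle below 0.05 m/s and value of joint dial between -0.12 and 0.12 rad and height (world z) of ring_center below 0.016 m and angle between ring_center's own z axis and vertical below 0.1 rad and linear speed of ring_gauge below 0.03 m/s); the arm keeps its last pose, push and grip.
It fails at once if the ring gauge is dropped (falls more than about 20 mm) (linear speed of ring_gauge above 0.65 m/s and contact force between ring_gauge and the fingers below 0.05 N).
It fails at once if a bystander is moved more than 20 mm (distance of any of bowl_stand, wood_handle, go_bowl from where it was at the start of the episode above 0.02 m).
It fails at once if the shackle is forced out of the lock while the dial is off the stud (z of shackle_foot in the frame of case between 0.03 and 0.055 m and (value of joint dial below -0.2 rad or value of joint dial above 0.2 rad)).
It also fails if it takes over 72 s, if anything falls off the work surface, if the arm or the gripper's body presses on something with over 40 N, if the wrist force passes 120 N, or if a joint passes its speed limit or range.

## Working session

There is one attempt and no reset: what is moved stays moved. The work goes in short steps, Python scripts to look and compute and a tool call to move; the robot and the scene stay as the last step left them, time stands still between calls to the robot, and variables do not carry over. Pictures are saved under pics/ and viewed, and the job is handed in when it is done.

Besides the shell and the picture viewer there is one more tool, called after ">>>" as name(argument=value, ...) on one line, values as JSON. move_arm: Moves the arm, as the interface text tells. Its arguments: {"type":"object","properties":{"moves":{"type":"array"},"squeeze":{"type":"number"}},"required":["moves"]}

```bash
ls; mkdir -p pics
cat > h.py <<'E'
import numpy as np, cv2
from scipy.spatial.transform import Rotation as Ro
from plant import sense, optics, workorder
def save(n,im,crop=None,s=1):
    if crop: im=im[crop[1]:crop[3],crop[0]:crop[2]]
    im=cv2.resize(im,None,fx=s,fy=s,interpolation=cv2.INTER_CUBIC)
    cv2.imwrite('pics/'+n+'.png',im[:,:,::-1])
def cam(name,st=None):
    c=optics.get_calibration(name)
    K=np.array([[c['fx'],0,c['cx']],[0,c['fy'],c['cy']],[0,0,1]])
    if 'R' in c: R=np.array(c['R']);t=np.array(c['t'])
    else:
        st=st or sense()
        T=np.eye(4);T[:3,:3]=Ro.from_rotvec(st['eef_rot']).as_matrix();T[:3,3]=st['tool_pos']
        M=np.linalg.inv(T@np.array(c['tool_from_camera']));R=M[:3,:3];t=M[:3,3]
    return K,R,t
def proj(c,X):
    K,R,t=c;p=K@(R@np.asarray(X,float)+t);return p[:2]/p[2]
def back(c,px,z):
    K,R,t=c;d=R.T@np.linalg.solve(K,[px[0],px[1],1]);o=-R.T@t
    return o+d*(z-o[2])/d[2]
E
python3 - <<'E'
from h import *
s=sense();print(s)
for n in('side','top','wrist'):
    save(n+'0',optics.read_camera(n)); c=cam(n); print(n,c[0][0,0],-c[1].T@c[2],c[1][2])
    for th in('case','ring_center','dial_grip','shackle_bar','stud','bowl_stand','wood_handle','go_bowl'):
        print(th,[(np.round(d['location'],1).tolist(),round(d['conf'],2)) for d in optics.mark_of(n,th)])
E
```

```text
pics
{'time_s': 0.0, 'qpos': array([ 1.25328560e+00,  3.09023648e-01,  1.63520134e+00, -2.37761441e-05,
        1.19969720e+00, -6.96930509e-02]), 'joint_velocities': array([ 5.69572765e-04, -1.08897736e-03, -4.54699310e-04,  7.02566976e-04,
       -2.62020674e-05, -5.76750218e-05]), 'tau': array([-2.04755993e-04, -4.15256631e+01, -2.76663226e+01, -1.86433608e-04,
        9.98292089e-03, -7.73875737e-07]), 'tool_pos': array([0.15307484, 0.60510832, 0.23002842]), 'eef_rot': array([ 0.19274743,  1.56245371, -0.19635276]), 'ft_force': array([-1.31171037,  0.27608977,  0.80257127]), 'ft_torque': array([0.02106656, 0.00126466, 0.01349176]), 'finger_gap': 0.9956494485556536}
side 493.3078967434728 [0.19884675 0.59889239 0.978221  ] [ 0.32147922 -0.53399136 -0.78198743]
case [([241.3, 235.2], 0.6)]
ring_center [([298.6, 274.5], 0.86), ([173.9, 228.7], 0.6), ([233.9, 225.0], 0.59)]
dial_grip [([228.7, 221.3], 0.7)]
shackle_bar [([260.8, 197.3], 0.59), ([283.0, 168.2], 0.41)]
stud [([238.8, 239.9], 0.68)]
bowl_stand []
wood_handle [([119.5, 317.4], 0.86), ([199.8, 181.9], 0.72)]
go_bowl [([197.0, 182.6], 0.87)]
top 352.7972782936972 [ 0.46970864 -0.00743085  0.92193366] [ 0.1424755   0.02584248 -0.98946091]
case [([249.0, 211.0], 0.64)]
ring_center [([226.7, 277.8], 0.8), ([232.7, 208.2], 0.55), ([217.1, 156.3], 0.51), ([133.1, 170.7], 0.32)]
dial_grip [([229.1, 202.3], 0.76)]
shackle_bar [([246.2, 212.4], 0.7), ([263.2, 212.8], 0.59), ([319.1, 208.3], 0.37)]
stud [([223.7, 220.8], 0.55)]
bowl_stand [([398.8, 173.2], 0.9), ([230.8, 208.0], 0.15)]
wood_handle [([131.0, 170.8], 0.72)]
go_bowl [([281.2, 139.3], 0.82), ([224.6, 221.0], 0.57)]
wrist 316.0924014659607 [0.08491298 0.62321045 0.37407964] [ 0.26698081 -0.06787647 -0.9613085 ]
case []
ring_center []
dial_grip []
shackle_bar []
stud []
bowl_stand []
wood_handle []
go_bowl []
```

Run:
```python
import cv2
a=cv2.imread('pics/top0.png');b=cv2.imread('pics/side0.png')
cv2.imwrite('pics/t1.png',cv2.resize(a[100:330,100:440],None,fx=2.35,fy=2.35,interpolation=2))
cv2.imwrite('pics/s1.png',cv2.resize(b[100:350,90:400],None,fx=2.4,fy=2.4,interpolation=2))
```

```text
(no output)
```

View pics/t1.png

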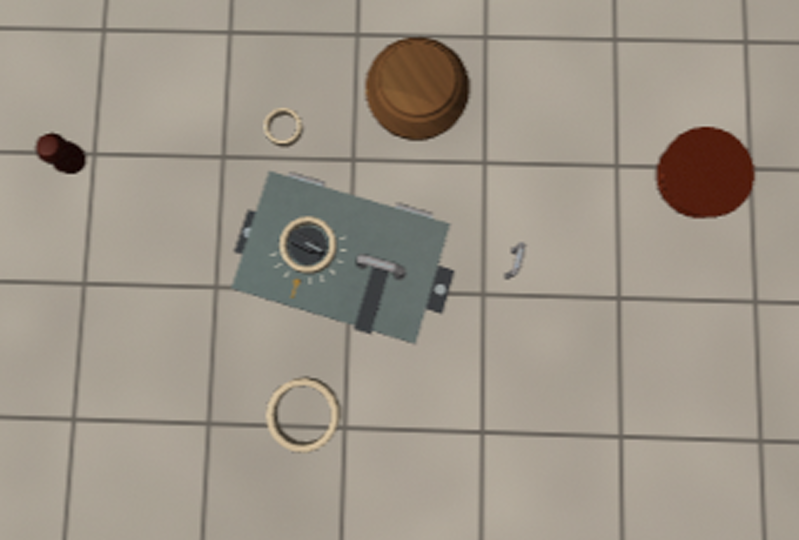

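View pics/s1.png

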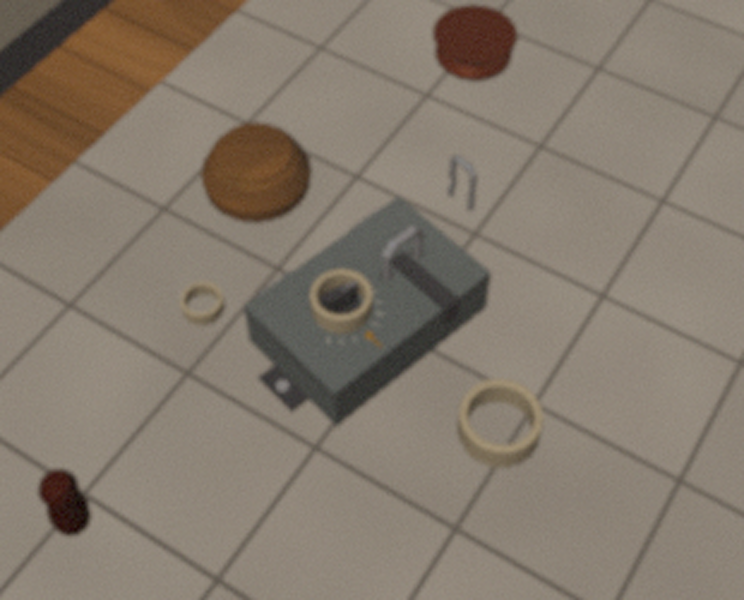

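The ring candidates in the full top image are the large one (227,278), the small one (217,156) and the one around the dial (232,206), which is middle-sized and the one meant. The shackle candidates are the one in the lock (260,212), which is larger and meant, and the loose small one (319,209). Next I'll measure the case pose.

Run:
```python
from h import *
from scipy.optimize import least_squares
c=cam('top')
pts=np.array([(268,171),(449,222),(416,343),(233,290)])/2.35+100
for p in pts: print(p,back(c,p,.06).round(4))
for n,p,z in(('ring',(232.,205.),.084),('bowl',(281,139),.0),('handle',(131,170.8),0),('stand',(398.8,173),0),('bigring',(226.7,277.8),.012),('small',(217,156),.01),('small shackle',(319,209),.02)): print(n,back(c,p,z).round(3))
W=[back(c,p,.06)[:2] for p in pts]
L=np.array([(65,100),(65,-100),(-65,-100),(-65,100)])/1000
f=lambda q:(L@np.array([[np.cos(q[2]),np.sin(q[2])],[-np.sin(q[2]),np.cos(q[2])]])+q[:2]-W).ravel()
r=least_squares(f,[.45,.05,0]);q=r.x;print(q,np.degrees(q[2]),r.fun.round(4))
Rz=np.array([[np.cos(q[2]),-np.sin(q[2])],[np.sin(q[2]),np.cos(q[2])]])
print('dial',q[:2]+Rz@[0,.036],'sh',q[:2]+Rz@[0,-.044])
s=sense();R=Ro.from_rotvec(s['eef_rot']).as_matrix();print(R.round(3)); print(np.array(optics.get_calibration('wrist')['tool_from_camera']).round(3))
```

```text
[214.04255319 172.76595745] [0.6458 0.1238 0.06  ]
[291.06382979 194.46808511] [ 0.5961 -0.0691  0.06  ]
[277.0212766  245.95744681] [ 0.4695 -0.0372  0.06  ]
[199.14893617 223.40425532] [0.5186 0.1544 0.06  ]
ring [0.563 0.073 0.084]
bowl [ 0.755 -0.044  0.   ]
handle [0.658 0.357 0.   ]
stand [ 0.67  -0.356  0.   ]
bigring [0.386 0.086 0.012]
small [0.702 0.126 0.01 ]
small shackle [ 0.566 -0.144  0.02 ]
[ 0.55749175  0.04298558 -0.24853467] -14.239987554126515 [-0.0007  0.0002 -0.0002 -0.0009  0.0004 -0.0008  0.0005  0.0015]
dial [0.56634717 0.07787945] sh [5.46668454e-01 3.37532684e-04]
[[ 0.     0.245  0.969]
 [-0.     0.969 -0.245]
 [-1.     0.     0.   ]]
[[ 0.    -0.275  0.961 -0.143]
 [ 1.    -0.001 -0.    -0.   ]
 [ 0.001  0.961  0.275 -0.071]
 [ 0.     0.     0.     1.   ]]
```

>>> move_arm(moves=[{"tx": 0.03, "ty": -0.035, "tz": 0.01}, {"tx": 0.06, "ty": -0.07, "tz": 0.02}, {"tx": 0.09, "ty": -0.105, "tz": 0.02}, {"tx": 0.12, "ty": -0.14, "tz": 0.02}, {"tx": 0.15, "ty": -0.18, "tz": 0.02}])

```text
schema error: expected keys tx, ty, tz, rx, ry, rz, hand
```

>>> move_arm(moves=[{"tx": 0.03, "ty": -0.035}, {"tx": 0.06, "ty": -0.07}, {"tx": 0.09, "ty": -0.105}, {"tx": 0.12, "ty": -0.14}, {"tx": 0.15, "ty": -0.18}])

```text
schema error: expected keys tx, ty, tz, rx, ry, rz, hand
```

>>> move_arm(moves=[{"tx": 0.03, "ty": -0.035}, {"tx": 0.06, "ty": -0.07}, {"tx": 0.09, "ty": -0.105}, {"tx": 0.11, "ty": -0.14}, {"tx": 0.11, "ty": -0.16}])

```text
schema error: expected keys tx, ty, tz, rx, ry, rz, hand
```

>>> move_arm(moves=[{"tx": 0.03, "ty": -0.035, "tz": 0.01, "rx": 0, "ry": 0, "rz": 0, "hand": 1}, {"tx": 0.06, "ty": -0.07, "tz": 0.02, "rx": 0, "ry": 0, "rz": 0, "hand": 1}, {"tx": 0.09, "ty": -0.105, "tz": 0.02, "rx": 0, "ry": 0, "rz": 0, "hand": 1}, {"tx": 0.12, "ty": -0.14, "tz": 0.02, "rx": 0, "ry": 0, "rz": 0, "hand": 1}, {"tx": 0.15, "ty": -0.18, "tz": 0.02, "rx": 0, "ry": 0, "rz": 0, "hand": 1}])

```text
time_s: 1.85
tool_pos: [0.3044, 0.425, 0.2517]
eef_rot: [0.195, 1.561, -0.193]
ft_force: [0.3, 0.4, 0.4]
finger_gap: 1.001
```

>>> move_arm(moves=[{"tx": 0.03, "ty": -0.035, "tz": 0, "rx": 0, "ry": 0, "rz": 0, "hand": 1}, {"tx": 0.06, "ty": -0.07, "tz": 0, "rx": 0, "ry": 0, "rz": 0, "hand": 1}, {"tx": 0.09, "ty": -0.105, "tz": 0, "rx": 0, "ry": 0, "rz": 0, "hand": 1}, {"tx": 0.12, "ty": -0.14, "tz": 0, "rx": 0, "ry": 0, "rz": 0, "hand": 1}, {"tx": 0.15, "ty": -0.18, "tz": 0, "rx": 0, "ry": 0, "rz": 0, "hand": 1}])

```text
time_s: 2.35
tool_pos: [0.4556, 0.2437, 0.2522]
eef_rot: [0.195, 1.56, -0.192]
ft_force: [0.3, 0.2, -0.0]
finger_gap: 0.996
```

>>> move_arm(moves=[{"tx": 0.03, "ty": -0.035, "tz": 0, "rx": 0, "ry": 0, "rz": 0, "hand": 1}, {"tx": 0.06, "ty": -0.07, "tz": 0, "rx": 0, "ry": 0, "rz": 0, "hand": 1}, {"tx": 0.09, "ty": -0.105, "tz": 0, "rx": 0, "ry": 0, "rz": 0, "hand": 1}, {"tx": 0.11, "ty": -0.14, "tz": 0, "rx": 0, "ry": 0, "rz": 0, "hand": 1}, {"tx": 0.11, "ty": -0.16, "tz": 0, "rx": 0, "ry": 0, "rz": 0, "hand": 1}])

```text
time_s: 2.85
tool_pos: [0.5681, 0.0807, 0.2524]
eef_rot: [0.197, 1.558, -0.194]
ft_force: [-0.1, 0.4, -0.1]
finger_gap: 0.997
```

Run:
```python
from h import *
s=sense();im=optics.read_camera('wrist');save('w1',im);c=cam('wrist',s);print(s['qpos'].round(3))
for th in('case','ring_center','dial_grip','shackle_bar','stud'):
    for d in optics.mark_of('wrist',th):
        z=dict(case=0,ring_center=.072,dial_grip=.082,shackle_bar=.1,stud=.062)[th]
        print(th,np.round(d['location'],1),round(d['conf'],2),back(c,d['location'],z).round(4))
```

```text
[ 6.500e-02  1.880e-01  1.739e+00  1.000e-03  1.210e+00 -1.257e+00]
case [229.1 167.9] 0.89 [0.559  0.0439 0.    ]
ring_center [315.8 260.1] 0.98 [0.6732 0.1196 0.072 ]
dial_grip [260.3 182.6] 0.56 [0.5689 0.0816 0.082 ]
shackle_bar [ 64.6 218.5] 0.82 [ 0.5522 -0.1134  0.1   ]
shackle_bar [175.  184.1] 0.64 [0.5461 0.0032 0.1   ]
stud [262.2 139.6] 0.78 [0.5296 0.0938 0.062 ]
```

View pics/w1.png

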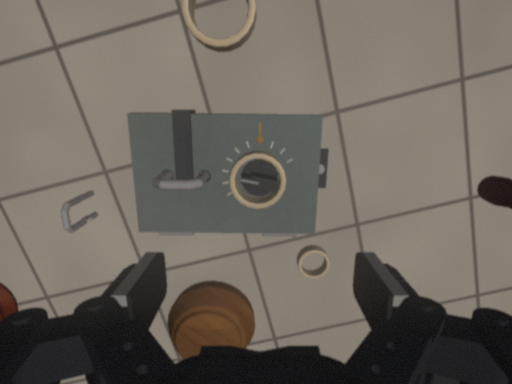

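Run:
```python
from h import *
im=cv2.imread('pics/w1.png')[:,:,::-1]
save('w1c',im,(125,100,335,250),3.8)
```

```text
(no output)
```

View pics/w1c.png

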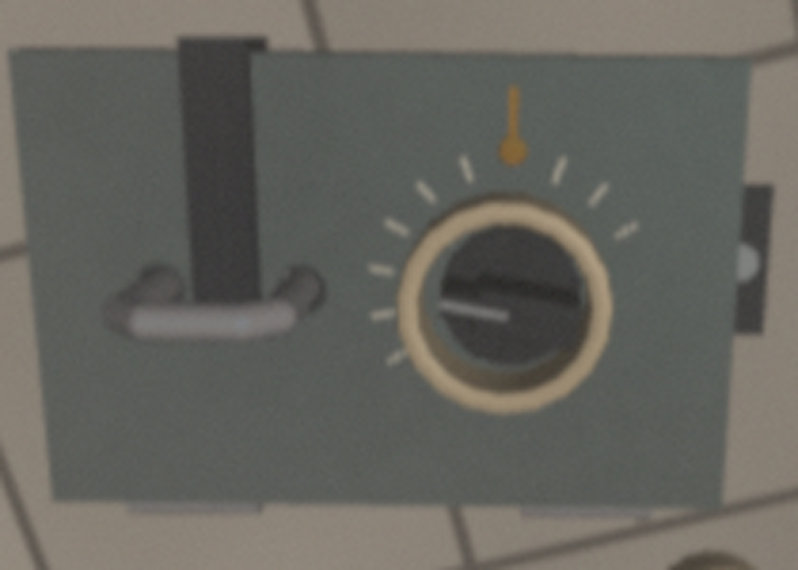

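The enlarged crop confirms the middle ring around the dial and the big shackle in the lock. The nose line runs from (508,317) to (440,304), about 80° before the stud at (513,150), so 4 clicks. Next I'll refine the case pose from this image.

Run:
```python
from h import *
from scipy.optimize import least_squares
c=cam('wrist')
o=np.array([125,100.])
u=lambda p:np.array(p)/3.8+o
P=[(10,50),(750,57),(722,503),(53,498)]
L=np.array([(-65,-100),(-65,100),(65,100),(65,-100)])/1000
obs=[(u(p),(*l,.06)) for p,l in zip(P,L)]+[(u((513,150)),(-.04,.036,.062)),(u((508,317)),(0,.036,.09)),(u((216,320)),(0,-.044,.105))]
def w(q,l): 
    cs,sn=np.cos(q[2]),np.sin(q[2]); return (q[0]+cs*l[0]-sn*l[1],q[1]+sn*l[0]+cs*l[1],l[2])
r=least_squares(lambda q:np.concatenate([proj(c,w(q,l))-p for p,l in obs]),[.557,.043,-.248]);q=r.x
print(q,np.degrees(q[2]),r.fun.round(1))
print('dial',w(q,(0,.036,0)),'sh',w(q,(0,-.044,0)))
print('ring top ctr',back(c,u((506,305)),.084), 'axis',back(c,u((508,317)),.09))
a=back(c,u((440,304)),.09)-back(c,u((508,317)),.09);print('nose ang',np.degrees(np.arctan2(a[1],a[0])), 'len',np.linalg.norm(a))
```

```text
[ 0.55481654  0.05193241 -0.25762137] -14.760617065568233 [ 0.2 -0.6  1.5 -0.2  1.2  0.9  0.9  0.6  1.  -0.4  2.  -0.7 -6.1  1.2]
dial (np.float64(0.5639886623915731), np.float64(0.08674436369680896), 0) sh (np.float64(0.5436061711830737), np.float64(0.009384464187208737), 0)
ring top ctr [0.56224658 0.08456925 0.084     ] axis [0.56419349 0.0846203  0.09      ]
nose ang -115.24002071705195 len 0.01795512227321238
```

Run:
```python
from h import *
s=sense();print(s['tool_pos'],s['eef_rot'])
for n in('side','top'):
    im=optics.read_camera(n);c=cam(n)
    R=Ro.from_rotvec(s['eef_rot']).as_matrix();ims=im.copy()
    for d in((0,0,0),(-.013,.0425,0),(-.013,-.0425,0)):
        p=proj(c,s['tool_pos']+R@np.array(d));print(n,p); cv2.circle(ims,(int(round(p[0])),int(round(p[1]))),2,(255,0,0),-1)
    def w(q,l): 
        cs,sn=np.cos(q[2]),np.sin(q[2]); return (q[0]+cs*l[0]-sn*l[1],q[1]+sn*l[0]+cs*l[1],l[2])
    for q,col in(((.5548,.0519,-.2576),(255,255,0)),((.5575,.043,-.2485),(0,255,0))):
        P=np.array([proj(c,w(q,l)) for l in((-.065,-.1,.06),(-.065,.1,.06),(.065,.1,.06),(.065,-.1,.06))]).round().astype(int)
        cv2.polylines(ims,[P],True,col,1)
    save(n+'2',ims,(120,100,380,295),3)
```

```text
[0.56520964 0.08477919 0.25215417] [ 0.19503098  1.56049921 -0.19053988]
side [230.23603847 174.92727591]
side [213.37471668 182.03129596]
side [246.13762913 159.39871392]
top [218.0828505  193.95767836]
top [195.75236237 187.00842993]
top [238.80258282 198.98656118]
```

View pics/side2.png

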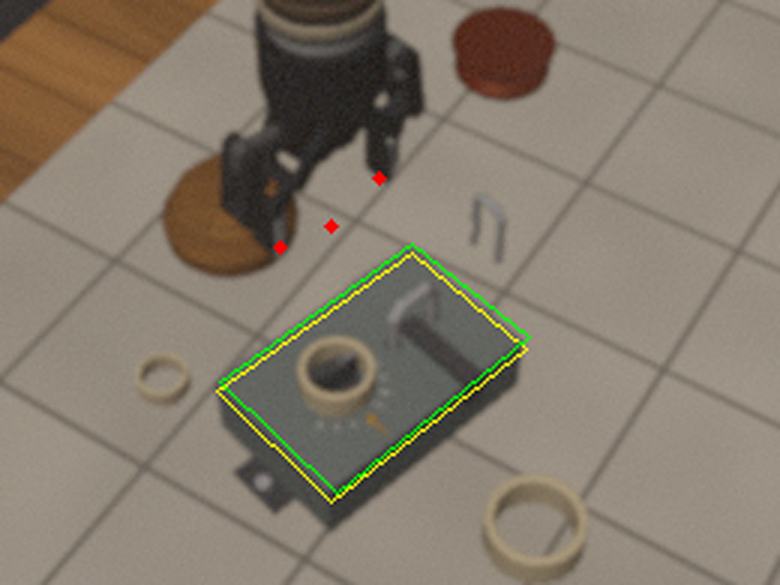

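View pics/top2.png

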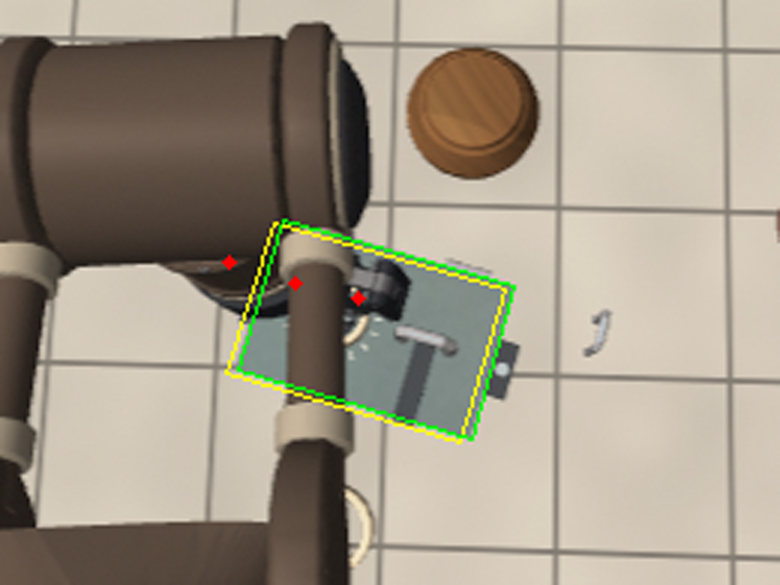

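>>> move_arm(moves=[{"tx": 0, "ty": 0, "tz": -0.01, "rx": 0, "ry": 0, "rz": -8.5, "hand": 1}, {"tx": 0, "ty": 0, "tz": -0.02, "rx": 0, "ry": 0, "rz": -17, "hand": 1}, {"tx": 0, "ty": 0, "tz": -0.03, "rx": 0, "ry": 0, "rz": -25.5, "hand": 1}, {"tx": 0, "ty": 0, "tz": -0.04, "rx": 0, "ry": 0, "rz": -34, "hand": 1}, {"tx": 0, "ty": 0, "tz": -0.04, "rx": 0, "ry": 0, "rz": -42.5, "hand": 1}])

```text
time_s: 3.75
tool_pos: [0.5637, 0.0861, 0.2105]
eef_rot: [0.772, 1.429, -0.772]
ft_force: [0.2, -0.7, 0.1]
finger_gap: 0.995
```

>>> move_arm(moves=[{"tx": 0, "ty": 0, "tz": 0, "rx": 0, "ry": 0, "rz": -8.5, "hand": 1}, {"tx": 0, "ty": 0, "tz": 0, "rx": 0, "ry": 0, "rz": -17, "hand": 1}, {"tx": 0, "ty": 0, "tz": 0, "rx": 0, "ry": 0, "rz": -25.5, "hand": 1}, {"tx": 0, "ty": 0, "tz": 0, "rx": 0, "ry": 0, "rz": -34, "hand": 1}, {"tx": 0, "ty": 0, "tz": 0, "rx": 0, "ry": 0, "rz": -42.5, "hand": 1}])

```text
time_s: 4.25
tool_pos: [0.5634, 0.0874, 0.2107]
eef_rot: [1.331, 1.126, -1.33]
ft_force: [-0.4, -0.6, -0.3]
finger_gap: 0.998
```

Run:
```python
from h import *
s=sense();im=optics.read_camera('wrist');save('w2',im,None,1.5);c=cam('wrist',s);print(s['qpos'].round(3))
R=Ro.from_rotvec(s['eef_rot']).as_matrix();print(s['tool_pos'],R.round(3),np.degrees(np.arctan2(R[1,1],R[0,1])))
for th in('case','ring_center','dial_grip','shackle_bar','stud'):
    for d in optics.mark_of('wrist',th):
        z=dict(case=0,ring_center=.072,dial_grip=.082,shackle_bar=.1,stud=.062)[th]
        print(th,np.round(d['location'],1),round(d['conf'],2),back(c,d['location'],z).round(4))
```

```text
[0.077 0.224 1.784 0.    1.133 0.243]
[0.56340299 0.08738491 0.21066669] [[ 0.     0.986 -0.165]
 [ 0.    -0.165 -0.986]
 [-1.     0.    -0.   ]] -9.514161891786635
case [260.8 212.7] 0.66 [0.5567 0.0422 0.    ]
ring_center [390.7 124.3] 0.69 [0.6845 0.1261 0.072 ]
ring_center [108.9 204.1] 0.59 [0.4226 0.0972 0.072 ]
dial_grip [268.5 199. ] 0.56 [0.5696 0.0802 0.082 ]
dial_grip [224.1 188.8] 0.46 [0.5324 0.0959 0.082 ]
shackle_bar [259.9 289.9] 0.65 [0.5487 0.002  0.1   ]
stud [225.3 188. ] 0.61 [0.5306 0.0921 0.062 ]
```

View pics/w2.png

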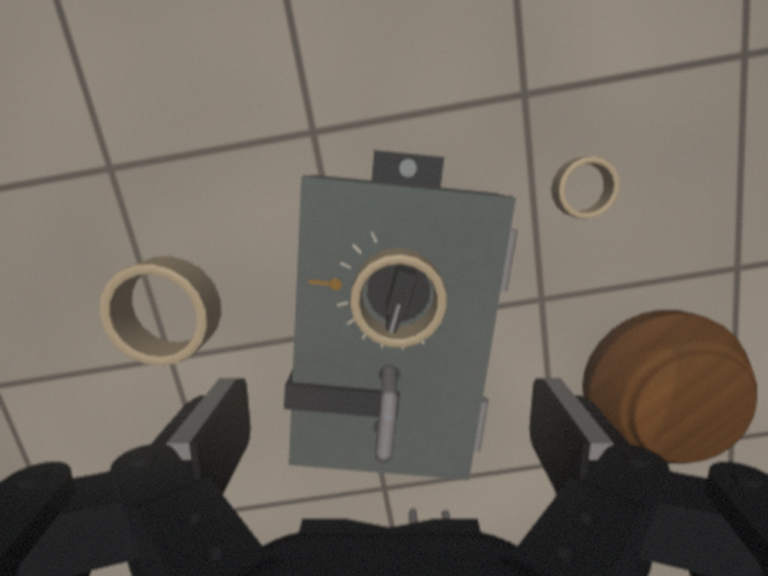

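```bash
cat > fit.py <<'E'
from h import *
from scipy.optimize import least_squares
C=dict(mm=(-.065,-.1,.06),mp=(-.065,.1,.06),pp=(.065,.1,.06),pm=(.065,-.1,.06),st=(-.04,.036,.062),ax=(0,.036,.09))
sA=dict(tool_pos=[0.5672,0.0832,0.2523],eef_rot=[0.197,1.558,-0.194])
sA=dict(tool_pos=[0.5681,0.0807,0.2524],eef_rot=[0.197,1.558,-0.194])
sB=dict(tool_pos=[0.56340299,0.08738491,0.21066669],eef_rot=[1.331,1.126,-1.33])
V=[('wrist',sA,lambda p:np.array(p)/3.8+[125,100],dict(mm=(10,50),mp=(750,57),pp=(722,503),pm=(53,498),st=(513,150),ax=(508,317),sh=(214,322),rg=(506,305))),
('wrist',sB,lambda p:np.array(p)/1.5,dict(mp=(303,176),pp=(515,197),pm=(468,478),mm=(290,464),st=(336,285),ax=(397,306),sh=(387,424),rg=(399,300))),
('side',None,lambda p:np.array(p)/3+[120,100],dict(mp=(333,499),pp=(220,388),pm=(411,252),mm=(524,345),sh=(413,303),rg=(339,366))),
('top',None,lambda p:np.array(p)/2.35+100,dict(pp=(268,171),pm=(449,222),mm=(416,343),mp=(233,290),st=(296,284),sh=(381,264),rg=(307,244)))]
cams=[cam(n,s) for n,s,_,_ in V]; idx=[0,0,1,2]
def w(q,l):
    cs,sn=np.cos(q[2]),np.sin(q[2]); return np.array((q[0]+cs*l[0]-sn*l[1],q[1]+sn*l[0]+cs*l[1],l[2]))
def fun(v):
    q=v[:3];out=[];sh=np.array([v[3],v[4],.1]);rg=np.array([v[5],v[6],.084])
    for k,(n,s,u,P) in enumerate(V):
        e=v[7+6*idx[k]:13+6*idx[k]]; K,R,t=cams[k]; cc=(K,Ro.from_rotvec(e[:3]).as_matrix()@R,Ro.from_rotvec(e[:3]).as_matrix()@t+e[3:])
        for nm,p in P.items():
            X=sh if nm=='sh' else rg if nm=='rg' else w(q,C[nm])
            out.append((proj(cc,X)-u(p))/1.0)
    e=v[7:].reshape(3,6); out.append((e[:,:3]/.006).ravel());out.append((e[:,3:]/.003).ravel())
    return np.concatenate(out)
v0=np.r_[.556,.048,-.25,.545,.005,.564,.083,np.zeros(18)]
r=least_squares(fun,v0);v=r.x
print('q',v[:3],np.degrees(v[2]));print('dial',w(v,(0,.036,0)),'sh pred',w(v,(0,-.044,0)),'sh',v[3:5],'ring',v[5:7]);print(v[7:].reshape(3,6).round(4))
J=np.linalg.inv(r.jac.T@r.jac);print(np.sqrt(np.diag(J))[:7].round(4))
i=0
for n,s,u,P in V:
    for nm in P: print(n,nm,r.fun[i:i+2].round(1),end='; ');i+=2
E
python3 fit.py
```

```text
q [ 0.55828347  0.04549999 -0.2581297 ] -14.789742414775784
dial [0.56747329 0.08030727 0.        ] sh pred [0.54705148 0.00295775 0.        ] sh [0.54851736 0.00765727] ring [0.5671318  0.07953102]
[[ 0.0017  0.001   0.0032 -0.0004  0.0003  0.002 ]
 [-0.0024  0.0004 -0.0001  0.0002  0.0002  0.0005]
 [-0.0009  0.0022 -0.0024  0.001   0.0004 -0.0001]]
[0.0005 0.0004 0.0052 0.0008 0.0008 0.0007 0.0007]
wrist mm [-0.3 -0.3]; wrist mp [-0.2  0.1]; wrist pp [-0.4  0.5]; wrist pm [0.5 0.1]; wrist st [-0.4 -0.2]; wrist ax [ 0.5 -0.8]; wrist sh [-0.  -0.3]; wrist rg [0.2 0.9]; wrist mp [-1.1  0.8]; wrist pp [-0.2  0.6]; wrist pm [0.5 0.1]; wrist mm [-0.4 -0.3]; wrist st [-0.1 -0.3]; wrist ax [ 1.4 -2.4]; wrist sh [0.3 1. ]; wrist rg [-0.3  0.6]; side mp [-0.1 -0.9]; side pp [-0.6 -0.5]; side pm [ 0. -1.]; side mm [ 0.9 -0.5]; side sh [-0.3  0.7]; side rg [0.1 2. ]; top pp [0.4 0.3]; top pm [0.7 0.6]; top mm [0.3 0.3]; top mp [-0.4 -0.4]; top st [ 0.5 -0.4]; top sh [-1.7 -0.6]; top rg [0.1 0.1];
```

>>> move_arm(moves=[{"tx": 0.004, "ty": -0.0074, "tz": -0.03, "rx": 0, "ry": 0, "rz": -5.3, "hand": 1}, {"tx": 0.004, "ty": -0.0074, "tz": -0.06, "rx": 0, "ry": 0, "rz": -5.3, "hand": 1}, {"tx": 0.004, "ty": -0.0074, "tz": -0.09, "rx": 0, "ry": 0, "rz": -5.3, "hand": 1}, {"tx": 0.004, "ty": -0.0074, "tz": -0.1, "rx": 0, "ry": 0, "rz": -5.3, "hand": 1}, {"tx": 0.004, "ty": -0.0074, "tz": -0.1, "rx": 0, "ry": 0, "rz": -5.3, "hand": 1}])

```text
time_s: 5.05
tool_pos: [0.5659, 0.0792, 0.1088]
eef_rot: [1.389, 1.083, -1.395]
ft_force: [0.4, -0.3, 0.8]
finger_gap: 1.003
```

Run:
```python
from h import *
im=optics.read_camera('side')
s=sense();im=optics.read_camera('wrist');c=cam('wrist',s);print(s['qpos'].round(3),s['tool_pos'],s['joint_velocities'].round(3))
p=proj(c,(.5675,.0803,.09));p2=proj(c,(.5485,.0077,.1));p3=proj(c,s['tool_pos']+[0,0,-.005]);print(p,p2,p3)
save('w3',im,None,1.5)
save('s3',optics.read_camera('side'),(180,130,320,270),4)
```

```text
[0.063 0.353 1.845 0.    0.944 0.313] [0.5674506  0.07931246 0.11048332] [-0.001 -0.029 -0.033 -0.001 -0.005  0.002]
[260.57372049 238.99937553] [259.94542867 363.41681202] [261.06109133 252.62724768]
```

View pics/w3.png

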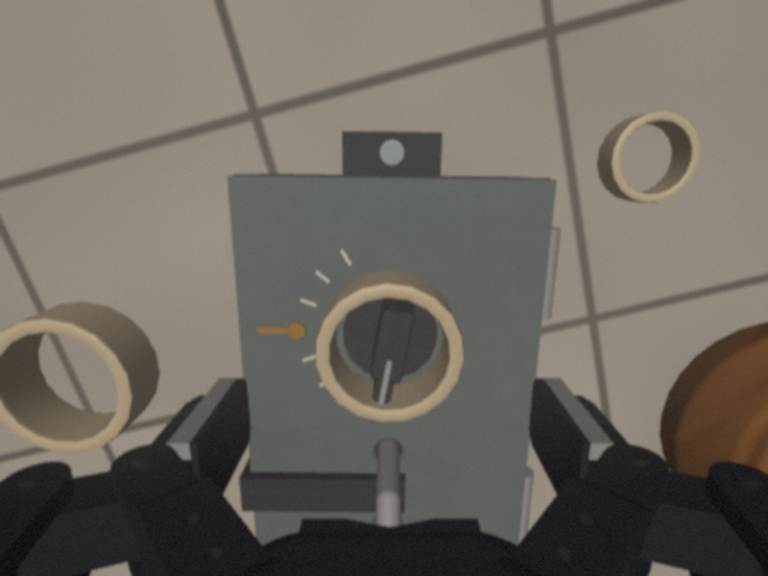

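View pics/s3.png

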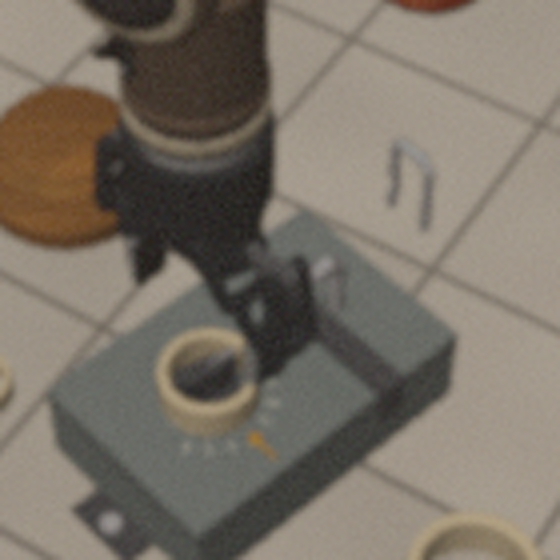

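>>> move_arm(moves=[{"tx": 0, "ty": 0, "tz": -0.02, "rx": 0, "ry": 0, "rz": 0, "hand": 1}, {"tx": 0, "ty": 0, "tz": -0.04, "rx": 0, "ry": 0, "rz": 0, "hand": 1}, {"tx": 0, "ty": 0, "tz": -0.051, "rx": 0, "ry": 0, "rz": 0, "hand": 1}, {"tx": 0, "ty": 0, "tz": -0.051, "rx": 0, "ry": 0, "rz": 0, "hand": 1}, {"tx": 0, "ty": 0, "tz": -0.051, "rx": 0, "ry": 0, "rz": 0, "hand": 0.85}], squeeze=30)

```text
time_s: 5.7
tool_pos: [0.57, 0.0795, 0.0623]
eef_rot: [1.395, 1.077, -1.387]
ft_force: [0.4, 0.1, 0.6]
finger_gap: 0.859
```

Run:
```python
from h import *
s=sense();print(s['tool_pos'],s['ft_force'],s['finger_gap'])
im=optics.read_camera('wrist');save('w4',im,None,1.5)
```

```text
[0.56995874 0.07946804 0.06228666] [0.43034311 0.07516934 0.63168011] 0.8586512036922886
```

View pics/w4.png

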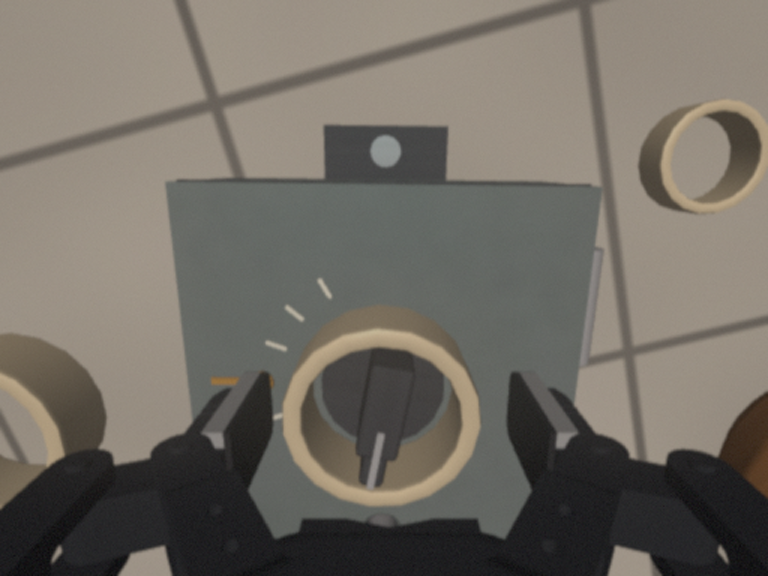

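>>> move_arm(moves=[{"tx": -0.003, "ty": 0, "tz": -0.003, "rx": 0, "ry": 0, "rz": 0, "hand": 0.8}, {"tx": -0.003, "ty": 0, "tz": -0.003, "rx": 0, "ry": 0, "rz": 0, "hand": 0.75}, {"tx": -0.003, "ty": 0, "tz": -0.003, "rx": 0, "ry": 0, "rz": 0, "hand": 0.6}, {"tx": -0.003, "ty": 0, "tz": -0.003, "rx": 0, "ry": 0, "rz": 0, "hand": 0.6}, {"tx": -0.003, "ty": 0, "tz": -0.003, "rx": 0, "ry": 0, "rz": 0, "hand": 0.6}], squeeze=30)

```text
time_s: 6.25
tool_pos: [0.5677, 0.0795, 0.0605]
eef_rot: [1.395, 1.076, -1.386]
ft_force: [-1.1, -0.0, 6.3]
finger_gap: 0.677
```

Run:
```python
from h import *
s=sense();print(s['tool_pos'],s['ft_force'],s['finger_gap'])
im=optics.read_camera('wrist');save('w5',im,None,1.5)
```

```text
[0.56769485 0.07954863 0.06053854] [-1.0802833  -0.04512722  6.33710387] 0.6766800906729058
```

View pics/w5.png

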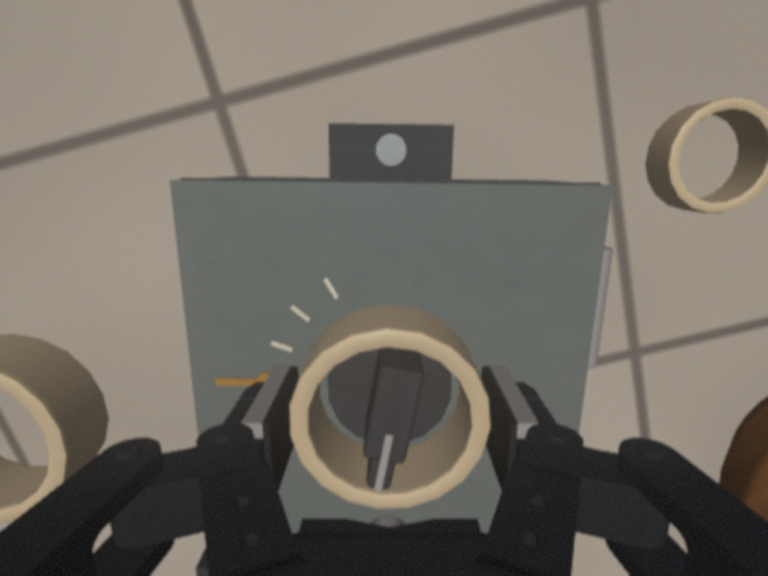

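>>> move_arm(moves=[{"tx": 0, "ty": 0, "tz": 0.004, "rx": 0, "ry": 0, "rz": 0, "hand": 0.55}, {"tx": 0, "ty": 0, "tz": 0.012, "rx": 0, "ry": 0, "rz": 0, "hand": 0.55}, {"tx": 0, "ty": 0, "tz": 0.024, "rx": 0, "ry": 0, "rz": 0, "hand": 0.55}, {"tx": 0, "ty": 0, "tz": 0.038, "rx": 0, "ry": 0, "rz": 0, "hand": 0.55}, {"tx": 0, "ty": 0, "tz": 0.05, "rx": 0, "ry": 0, "rz": 0, "hand": 0.55}], squeeze=40)

```text
time_s: 6.8
tool_pos: [0.5683, 0.0796, 0.1122]
eef_rot: [1.396, 1.075, -1.385]
ft_force: [1.0, -0.5, -0.0]
finger_gap: 0.673
```

Run:
```python
from h import *
s=sense();print(s['tool_pos'],s['ft_force'],s['finger_gap'])
im=optics.read_camera('wrist');a=cv2.resize(im,None,fx=1,fy=1);save('w6',im)
save('s6',optics.read_camera('side'),(180,130,320,270),3)
```

```text
[0.56829353 0.07956474 0.11224214] [ 1.04672652 -0.47081747 -0.03353972] 0.6730275649920888
```

View pics/w6.png

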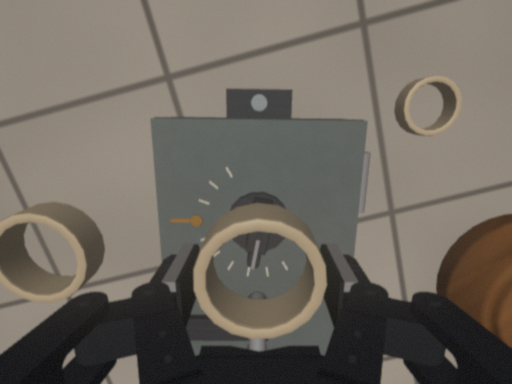

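View pics/s6.png

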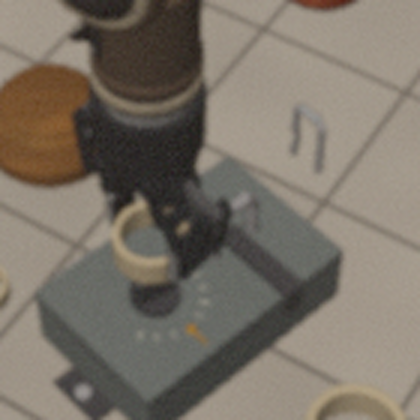

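>>> move_arm(moves=[{"tx": -0.002, "ty": 0.015, "tz": 0.015, "rx": 0, "ry": 0, "rz": 0, "hand": 0.55}, {"tx": -0.008, "ty": 0.05, "tz": 0.02, "rx": 0, "ry": 0, "rz": 0, "hand": 0.55}, {"tx": -0.016, "ty": 0.09, "tz": 0.02, "rx": 0, "ry": 0, "rz": 0, "hand": 0.55}, {"tx": -0.024, "ty": 0.13, "tz": 0.02, "rx": 0, "ry": 0, "rz": 0, "hand": 0.55}, {"tx": -0.028, "ty": 0.155, "tz": 0.01, "rx": 0, "ry": 0, "rz": 0, "hand": 0.55}])

```text
time_s: 7.4
tool_pos: [0.5423, 0.2388, 0.126]
eef_rot: [1.402, 1.074, -1.376]
ft_force: [-0.8, -0.2, -0.6]
finger_gap: 0.674
```

>>> move_arm(moves=[{"tx": 0, "ty": 0, "tz": -0.01, "rx": 0, "ry": 0, "rz": 0, "hand": 0.55}, {"tx": 0, "ty": 0, "tz": -0.03, "rx": 0, "ry": 0, "rz": 0, "hand": 0.55}, {"tx": 0, "ty": 0, "tz": -0.05, "rx": 0, "ry": 0, "rz": 0, "hand": 0.55}, {"tx": 0, "ty": 0, "tz": -0.07, "rx": 0, "ry": 0, "rz": 0, "hand": 0.55}, {"tx": 0, "ty": 0, "tz": -0.085, "rx": 0, "ry": 0, "rz": 0, "hand": 0.55}])

```text
time_s: 7.9
tool_pos: [0.5415, 0.2383, 0.0397]
eef_rot: [1.4, 1.074, -1.378]
ft_force: [-0.2, 0.1, -0.9]
finger_gap: 0.669
```

Run:
```python
from h import *
optics.read_camera('wrist')
s=sense();print(s['tool_pos'],s['ft_force'],s['finger_gap'])
im=optics.read_camera('wrist');save('w7',im)
save('s7',optics.read_camera('side'),None,1.3)
```

```text
[0.53979542 0.23760071 0.03737661] [-0.83173385 -0.78931927 -2.18744026] 0.6700754036205452
```

View pics/w7.png

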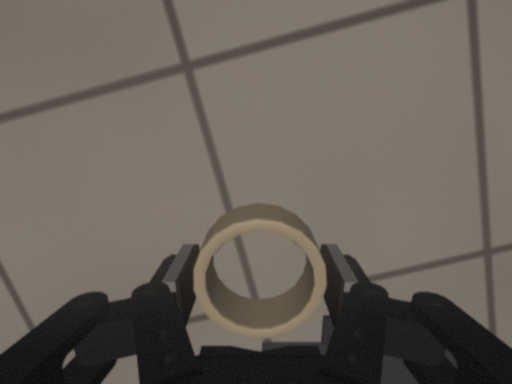

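View pics/s7.png

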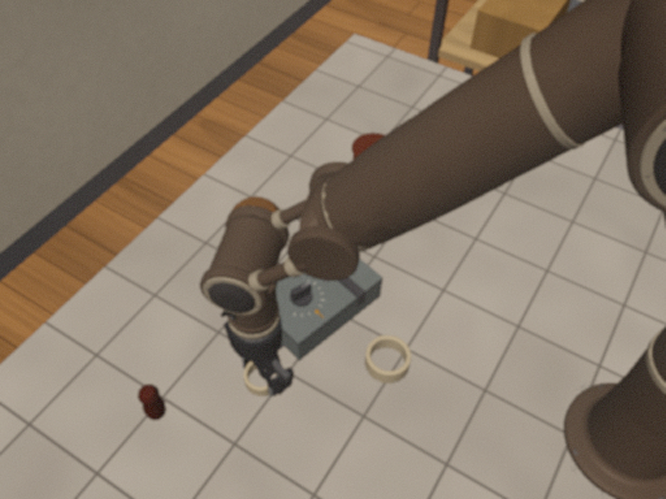

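>>> move_arm(moves=[{"tx": 0, "ty": 0, "tz": -0.012, "rx": 0, "ry": 0, "rz": 0, "hand": 0.55}, {"tx": 0, "ty": 0, "tz": -0.024, "rx": 0, "ry": 0, "rz": 0, "hand": 0.55}, {"tx": 0, "ty": 0, "tz": -0.031, "rx": 0, "ry": 0, "rz": 0, "hand": 0.55}, {"tx": 0, "ty": 0, "tz": -0.034, "rx": 0, "ry": 0, "rz": 0, "hand": 0.55}, {"tx": 0, "ty": 0, "tz": -0.036, "rx": 0, "ry": 0, "rz": 0, "hand": 0.55}])

```text
time_s: 8.55
tool_pos: [0.541, 0.2381, 0.0033]
eef_rot: [1.399, 1.075, -1.38]
ft_force: [-0.1, 0.7, -1.0]
finger_gap: 0.672
```

>>> move_arm(moves=[{"tx": 0, "ty": 0, "tz": -0.001, "rx": 0, "ry": 0, "rz": 0, "hand": 0.55}, {"tx": 0, "ty": 0, "tz": -0.002, "rx": 0, "ry": 0, "rz": 0, "hand": 0.55}, {"tx": 0, "ty": 0, "tz": -0.003, "rx": 0, "ry": 0, "rz": 0, "hand": 0.55}, {"tx": 0, "ty": 0, "tz": -0.0035, "rx": 0, "ry": 0, "rz": 0, "hand": 0.55}, {"tx": 0, "ty": 0, "tz": -0.0035, "rx": 0, "ry": 0, "rz": 0, "hand": 0.55}])

```text
time_s: 9.05
tool_pos: [0.5414, 0.2382, 0.0007]
eef_rot: [1.399, 1.074, -1.379]
ft_force: [-1.9, -1.5, 4.4]
finger_gap: 0.674
```

>>> move_arm(moves=[{"tx": 0, "ty": 0, "tz": 0, "rx": 0, "ry": 0, "rz": 0, "hand": 0.7}, {"tx": 0, "ty": 0, "tz": 0, "rx": 0, "ry": 0, "rz": 0, "hand": 0.78}, {"tx": 0, "ty": 0, "tz": 0, "rx": 0, "ry": 0, "rz": 0, "hand": 0.86}, {"tx": 0, "ty": 0, "tz": 0, "rx": 0, "ry": 0, "rz": 0, "hand": 0.94}, {"tx": 0, "ty": 0, "tz": 0, "rx": 0, "ry": 0, "rz": 0, "hand": 1}])

```text
time_s: 9.55
tool_pos: [0.5413, 0.2382, 0.0006]
eef_rot: [1.399, 1.074, -1.379]
ft_force: [0.3, -0.5, 0.3]
finger_gap: 1.0
```

>>> move_arm(moves=[{"tx": 0, "ty": 0, "tz": 0.01, "rx": 0, "ry": 0, "rz": 0, "hand": 1}, {"tx": 0, "ty": 0, "tz": 0.03, "rx": 0, "ry": 0, "rz": 0, "hand": 1}, {"tx": 0, "ty": 0, "tz": 0.06, "rx": 0, "ry": 0, "rz": 0, "hand": 1}, {"tx": 0, "ty": 0, "tz": 0.1, "rx": 0, "ry": 0, "rz": 0, "hand": 1}, {"tx": 0, "ty": 0, "tz": 0.15, "rx": 0, "ry": 0, "rz": 0, "hand": 1}])

```text
time_s: 10.05
tool_pos: [0.5395, 0.2376, 0.1507]
eef_rot: [1.396, 1.076, -1.383]
ft_force: [0.4, 0.3, 0.3]
finger_gap: 1.003
```

Run:
```python
from h import *
s=sense();print(s['tool_pos'],s['ft_force'],s['finger_gap'])
im=optics.read_camera('wrist');save('w8',im)
```

```text
[0.53954963 0.23760094 0.15071342] [0.3669817  0.26287895 0.28400802] 1.0030901346854686
```

View pics/w8.png

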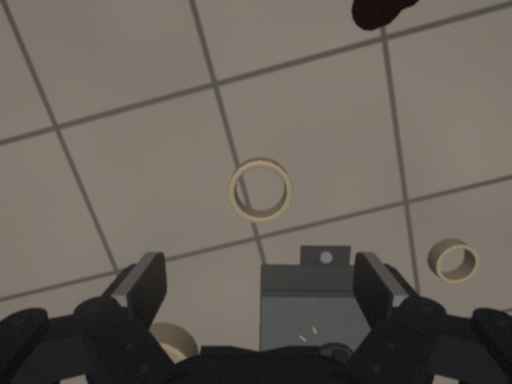

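>>> move_arm(moves=[{"tx": 0.006, "ty": -0.035, "tz": 0, "rx": 0, "ry": 0, "rz": -5, "hand": 1}, {"tx": 0.012, "ty": -0.07, "tz": 0, "rx": 0, "ry": 0, "rz": -10, "hand": 0.8}, {"tx": 0.02, "ty": -0.11, "tz": 0, "rx": 0, "ry": 0, "rz": -10, "hand": 0.6}, {"tx": 0.026, "ty": -0.145, "tz": 0, "rx": 0, "ry": 0, "rz": -10, "hand": 0.5}, {"tx": 0.028, "ty": -0.158, "tz": 0, "rx": 0, "ry": 0, "rz": -10, "hand": 0.5}])

```text
time_s: 10.6
tool_pos: [0.575, 0.0793, 0.1625]
eef_rot: [1.534, 0.962, -1.491]
ft_force: [0.7, -0.1, 0.4]
finger_gap: 0.498
```

Run:
```python
from h import *
optics.read_camera('side');optics.read_camera('side')
s=sense();im=optics.read_camera('wrist');save('w9',im,None,1.5);c=cam('wrist',s)
R=Ro.from_rotvec(s['eef_rot']).as_matrix();print(s['tool_pos'],s['finger_gap'],np.degrees(np.arctan2(R[1,1],R[0,1])),s['joint_velocities'].round(3))
for th,z in(('dial_grip',.082),('stud',.062)):
    for d in optics.mark_of('wrist',th): print(th,np.round(d['location'],1),round(d['conf'],2),back(c,d['location'],z).round(4))
print(proj(c,(.5675,.0803,.09)))
```

```text
[0.57474106 0.08062305 0.16216113] 0.4981352584080292 -24.481538199912883 [0.047 0.003 0.003 0.025 0.002 0.017]
dial_grip [249.2 215.3] 0.7 [0.5671 0.0795 0.082 ]
stud [200.6 214.9] 0.57 [0.529  0.0906 0.062 ]
[249.1342726  217.59776956]
```

View pics/w9.png

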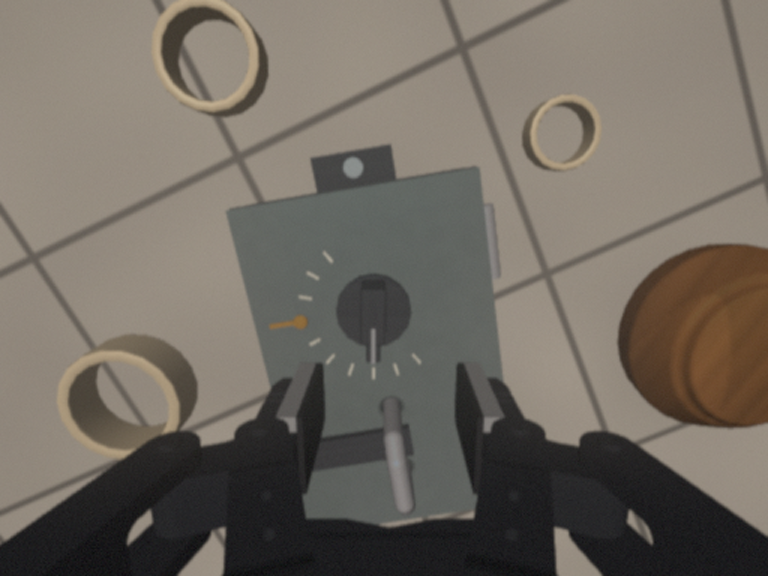

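>>> move_arm(moves=[{"tx": -0.0075, "ty": -0.0005, "tz": -0.015, "rx": 0, "ry": 0, "rz": 0, "hand": 0.5}, {"tx": -0.0075, "ty": -0.0005, "tz": -0.035, "rx": 0, "ry": 0, "rz": 0, "hand": 0.5}, {"tx": -0.0075, "ty": -0.0005, "tz": -0.055, "rx": 0, "ry": 0, "rz": 0, "hand": 0.5}, {"tx": -0.0075, "ty": -0.0005, "tz": -0.055, "rx": 0, "ry": 0, "rz": 0, "hand": 0.5}, {"tx": -0.0075, "ty": -0.0005, "tz": -0.055, "rx": 0, "ry": 0, "rz": 0, "hand": 0.5}])

```text
time_s: 11.35
tool_pos: [0.5662, 0.084, 0.1066]
eef_rot: [1.531, 0.968, -1.489]
ft_force: [0.2, 0.6, -0.3]
finger_gap: 0.501
```

Run:
```python
from h import *
s=sense();im=optics.read_camera('wrist');save('w10',im,None,1.5);c=cam('wrist',s)
print(s['tool_pos'],s['finger_gap'],s['joint_velocities'].round(3),s['ft_force'])
print(1.5*proj(c,(.5675,.0803,.09)),1.5*proj(c,np.r_[s['tool_pos'][:2],.09]))
```

```text
[0.56622826 0.0840313  0.10659931] 0.5008576477750877 [-0.008 -0.021 -0.026 -0.003 -0.005 -0.   ] [ 0.18091922  0.63039212 -0.3098247 ]
[397.71099736 372.66249754] [390.3553181 365.3964886]
```

View pics/w10.png

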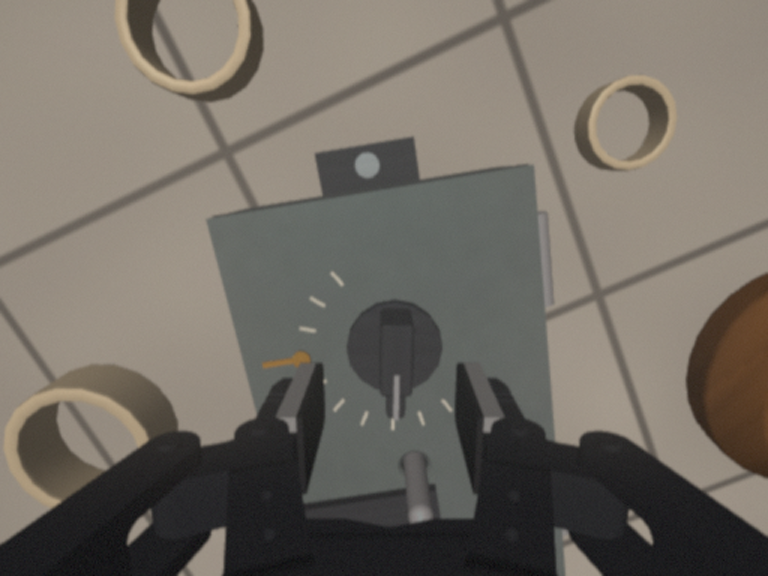

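>>> move_arm(moves=[{"tx": 0.0013, "ty": -0.0042, "tz": -0.01, "rx": 0, "ry": 0, "rz": 0, "hand": 0.5}, {"tx": 0.0013, "ty": -0.0042, "tz": -0.022, "rx": 0, "ry": 0, "rz": 0, "hand": 0.5}, {"tx": 0.0013, "ty": -0.0042, "tz": -0.032, "rx": 0, "ry": 0, "rz": 0, "hand": 0.5}, {"tx": 0.0013, "ty": -0.0042, "tz": -0.037, "rx": 0, "ry": 0, "rz": 0, "hand": 0.5}, {"tx": 0.0013, "ty": -0.0042, "tz": -0.037, "rx": 0, "ry": 0, "rz": 0, "hand": 0.5}])

```text
time_s: 11.9
tool_pos: [0.5672, 0.0795, 0.0689]
eef_rot: [1.53, 0.968, -1.49]
ft_force: [0.2, 0.2, -0.1]
finger_gap: 0.506
```

Run:
```python
from h import *
s=sense();im=optics.read_camera('wrist');save('w11',im,None,1.5);c=cam('wrist',s)
print(s['tool_pos'],s['finger_gap'],s['joint_velocities'].round(3),s['ft_force'])
print(1.5*proj(c,(.5675,.0803,.09)),1.5*proj(c,np.r_[s['tool_pos'][:2],.09]))
```

```text
[0.56719898 0.07945685 0.06892613] 0.5060959277301128 [ 0.    -0.019 -0.016 -0.002  0.007 -0.   ] [ 0.2216569   0.23522903 -0.0828907 ]
[393.28723216 414.08498098] [393.53050361 416.88848493]
```

View pics/w11.png

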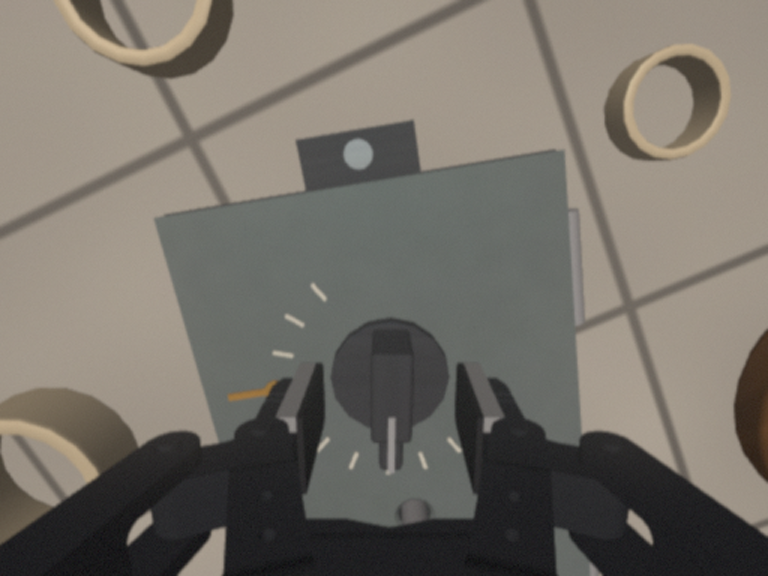

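>>> move_arm(moves=[{"tx": 0, "ty": 0, "tz": 0, "rx": 0, "ry": 0, "rz": 0, "hand": 0.35}, {"tx": 0, "ty": 0, "tz": 0, "rx": 0, "ry": 0, "rz": 0, "hand": 0.2}, {"tx": 0, "ty": 0, "tz": 0, "rx": 0, "ry": 0, "rz": 0, "hand": 0.08}, {"tx": 0, "ty": 0, "tz": 0, "rx": 0, "ry": 0, "rz": 0, "hand": 0.05}, {"tx": 0, "ty": 0, "tz": 0, "rx": 0, "ry": 0, "rz": 0, "hand": 0.05}], squeeze=40)

```text
time_s: 12.45
tool_pos: [0.5677, 0.0797, 0.0701]
eef_rot: [1.531, 0.968, -1.489]
ft_force: [-1.9, 0.4, 4.6]
finger_gap: 0.128
```

Run:
```python
from h import *
s=sense();R=Ro.from_rotvec(s['eef_rot']).as_matrix()
print(s['tool_pos'],s['finger_gap'],s['ft_force'],s['ft_torque'],np.degrees(np.arctan2(R[1,1],R[0,1])))
```

```text
[0.56774101 0.07970994 0.07013061] 0.12750878287180747 [-1.85362495  0.36699521  4.55852409] [ 0.26003488  0.60092112 -0.04492162] -24.21184383523474
```

>>> move_arm(moves=[{"tx": 0, "ty": 0, "tz": 0.001, "rx": 0, "ry": 0, "rz": -5, "hand": 0.05}, {"tx": 0, "ty": 0, "tz": 0.001, "rx": 0, "ry": 0, "rz": -10, "hand": 0.05}, {"tx": 0, "ty": 0, "tz": 0.001, "rx": 0, "ry": 0, "rz": -15, "hand": 0.05}, {"tx": 0, "ty": 0, "tz": 0.001, "rx": 0, "ry": 0, "rz": -20, "hand": 0.05}, {"tx": 0, "ty": 0, "tz": 0.001, "rx": 0, "ry": 0, "rz": -20, "hand": 0.05}])

```text
time_s: 12.95
tool_pos: [0.5674, 0.0798, 0.0702]
eef_rot: [1.766, 0.724, -1.727]
ft_force: [1.6, 0.4, -5.1]
finger_gap: 0.127
```

Run:
```python
from h import *
s=sense();R=Ro.from_rotvec(s['eef_rot']).as_matrix()
print(s['tool_pos'],s['finger_gap'],s['ft_force'],s['ft_torque'],np.degrees(np.arctan2(R[1,1],R[0,1])))
im=optics.read_camera('wrist');save('w12',im)
```

```text
[0.56738081 0.07980948 0.07020685] 0.12658658420797597 [ 1.57918442  0.44686152 -5.0555618 ] [ 0.28615045  0.01477798 -0.07913647] -44.214961814117984
```

View pics/w12.png

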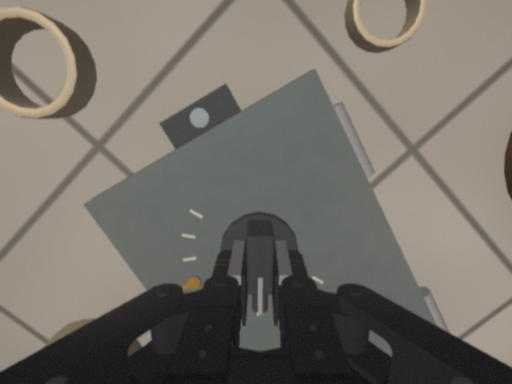

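>>> move_arm(moves=[{"tx": 0, "ty": 0, "tz": 0, "rx": 0, "ry": 0, "rz": -6, "hand": 0.05}, {"tx": 0, "ty": 0, "tz": 0, "rx": 0, "ry": 0, "rz": -12, "hand": 0.05}, {"tx": 0, "ty": 0, "tz": 0, "rx": 0, "ry": 0, "rz": -18, "hand": 0.05}, {"tx": 0, "ty": 0, "tz": 0, "rx": 0, "ry": 0, "rz": -24, "hand": 0.05}, {"tx": 0, "ty": 0, "tz": 0, "rx": 0, "ry": 0, "rz": -30, "hand": 0.05}])

```text
time_s: 13.5
tool_pos: [0.567, 0.0802, 0.0702]
eef_rot: [2.083, 0.267, -2.05]
ft_force: [-1.3, 0.9, -1.3]
finger_gap: 0.13
```

>>> move_arm(moves=[{"tx": 0, "ty": 0, "tz": 0, "rx": 0, "ry": 0, "rz": -6, "hand": 0.05}, {"tx": 0, "ty": 0, "tz": 0, "rx": 0, "ry": 0, "rz": -12, "hand": 0.05}, {"tx": 0, "ty": 0, "tz": 0, "rx": 0, "ry": 0, "rz": -18, "hand": 0.05}, {"tx": 0, "ty": 0, "tz": 0, "rx": 0, "ry": 0, "rz": -24, "hand": 0.05}, {"tx": 0, "ty": 0, "tz": 0, "rx": 0, "ry": 0, "rz": -29, "hand": 0.05}])

```text
time_s: 14.0
tool_pos: [0.5669, 0.0806, 0.0702]
eef_rot: [-2.118, 0.269, 2.095]
ft_force: [-0.9, 1.6, -0.5]
finger_gap: 0.128
```

Run:
```python
from h import *
optics.read_camera('side')
s=sense();R=Ro.from_rotvec(s['eef_rot']).as_matrix();c=cam('wrist',s)
print(s['tool_pos'],s['finger_gap'],s['ft_force'],s['ft_torque'],np.degrees(np.arctan2(R[1,1],R[0,1])))
im=optics.read_camera('wrist');save('w13',im,None,1.5)
```

```text
[0.56692746 0.08059024 0.07015654] 0.1322588139461356 [-0.17310137  0.93062568 -1.32887353] [ 0.5495848   0.05876958 -0.19974443] -103.51208447453708
```

View pics/w13.png

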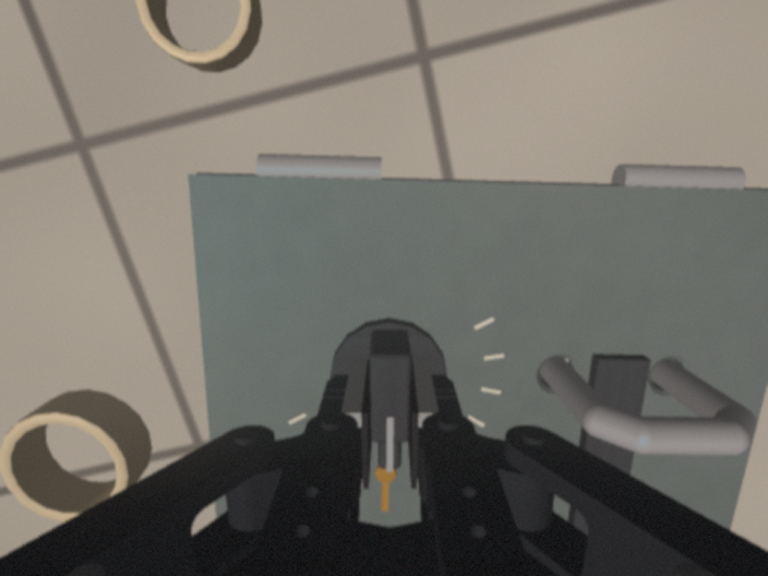

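>>> move_arm(moves=[{"tx": 0, "ty": 0, "tz": 0, "rx": 0, "ry": 0, "rz": 0, "hand": 0.2}, {"tx": 0, "ty": 0, "tz": 0, "rx": 0, "ry": 0, "rz": 0, "hand": 0.3}, {"tx": 0, "ty": 0, "tz": 0, "rx": 0, "ry": 0, "rz": 0, "hand": 0.35}, {"tx": 0, "ty": 0, "tz": 0, "rx": 0, "ry": 0, "rz": 0, "hand": 0.35}, {"tx": 0, "ty": 0, "tz": 0, "rx": 0, "ry": 0, "rz": 0, "hand": 0.35}])

```text
time_s: 14.6
tool_pos: [0.5671, 0.0805, 0.0703]
eef_rot: [-2.12, 0.266, 2.097]
ft_force: [0.4, 0.6, 0.2]
finger_gap: 0.349
```

>>> move_arm(moves=[{"tx": 0, "ty": 0, "tz": 0.02, "rx": 0, "ry": 0, "rz": 0, "hand": 0.35}, {"tx": 0, "ty": 0, "tz": 0.05, "rx": 0, "ry": 0, "rz": 0, "hand": 0.35}, {"tx": 0, "ty": 0, "tz": 0.08, "rx": 0, "ry": 0, "rz": 0, "hand": 0.35}, {"tx": 0, "ty": 0, "tz": 0.11, "rx": 0, "ry": 0, "rz": 0, "hand": 0.35}, {"tx": 0, "ty": 0, "tz": 0.11, "rx": 0, "ry": 0, "rz": 0, "hand": 0.35}])

```text
time_s: 15.1
tool_pos: [0.5711, 0.0807, 0.1857]
eef_rot: [-2.131, 0.263, 2.085]
ft_force: [0.4, -1.2, -0.2]
finger_gap: 0.352
```

Run:
```python
from h import *
optics.read_camera('side');optics.read_camera('side')
s=sense();R=Ro.from_rotvec(s['eef_rot']).as_matrix();c=cam('wrist',s)
print(s['tool_pos'],s['finger_gap'],s['ft_force'],np.degrees(np.arctan2(R[1,1],R[0,1])),s['qpos'].round(2))
im=optics.read_camera('wrist');save('w14',im,None,1.5)
for p in((.5675,.0800,.09),(.5470,.003,.1),(.5485,.0077,.1)): print(1.5*proj(c,p))
```

```text
[0.56763082 0.08045641 0.18116577] 0.34726255209560175 [ 1.03786079 -0.43976349 -0.20017361] -103.17004036510056 [ 0.08  0.26  1.81 -0.03  1.07  1.89]
[386.80896357 308.05676804]
[546.63852314 317.21419817]
[536.90698349 316.5299882 ]
```

View pics/w14.png

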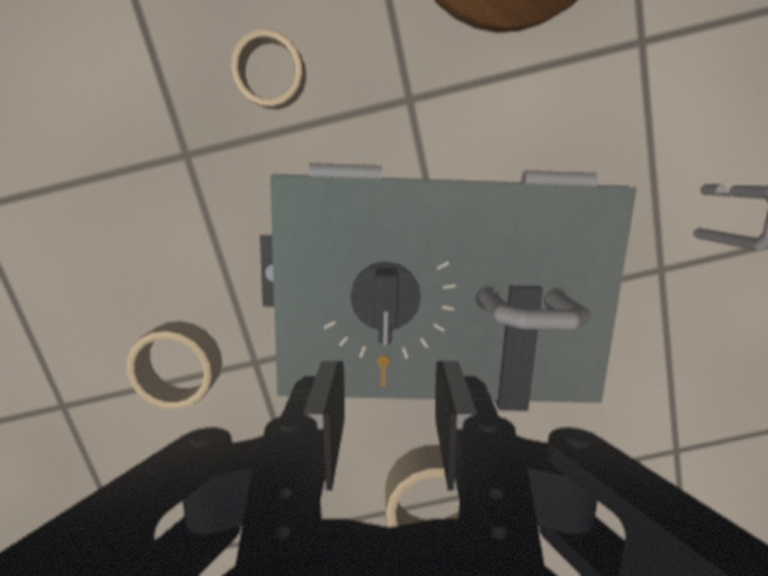

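>>> move_arm(moves=[{"tx": -0.004, "ty": -0.015, "tz": 0, "rx": 0, "ry": 0, "rz": 8.5, "hand": 0.45}, {"tx": -0.008, "ty": -0.03, "tz": 0, "rx": 0, "ry": 0, "rz": 17, "hand": 0.45}, {"tx": -0.012, "ty": -0.045, "tz": 0, "rx": 0, "ry": 0, "rz": 25.5, "hand": 0.45}, {"tx": -0.016, "ty": -0.06, "tz": 0, "rx": 0, "ry": 0, "rz": 34, "hand": 0.45}, {"tx": -0.02, "ty": -0.075, "tz": 0, "rx": 0, "ry": 0, "rz": 42.5, "hand": 0.45}])

```text
time_s: 15.75
tool_pos: [0.5446, 0.0049, 0.1773]
eef_rot: [1.937, 0.496, -1.912]
ft_force: [-0.1, -0.3, 0.1]
finger_gap: 0.453
```

>>> move_arm(moves=[{"tx": 0, "ty": 0, "tz": 0, "rx": 0, "ry": 0, "rz": 8.5, "hand": 0.45}, {"tx": 0, "ty": 0, "tz": 0, "rx": 0, "ry": 0, "rz": 17, "hand": 0.45}, {"tx": 0, "ty": 0, "tz": 0, "rx": 0, "ry": 0, "rz": 25.5, "hand": 0.45}, {"tx": 0, "ty": 0, "tz": 0, "rx": 0, "ry": 0, "rz": 34, "hand": 0.45}, {"tx": 0, "ty": 0, "tz": 0, "rx": 0, "ry": 0, "rz": 42.5, "hand": 0.45}])

```text
time_s: 16.25
tool_pos: [0.5428, 0.005, 0.1749]
eef_rot: [1.441, 1.043, -1.416]
ft_force: [-0.2, 0.2, -0.5]
finger_gap: 0.447
```

Run:
```python
from h import *
optics.read_camera('side');optics.read_camera('side')
s=sense();R=Ro.from_rotvec(s['eef_rot']).as_matrix();c=cam('wrist',s)
print(s['tool_pos'],s['finger_gap'],s['ft_force'],np.degrees(np.arctan2(R[1,1],R[0,1])),s['qpos'].round(2),s['joint_velocities'].round(2))
im=optics.read_camera('wrist');save('w15',im,None,1.5)
for p in((.5675,.0800,.09),(.5470,.003,.1),(.5485,.0077,.1)): print(1.5*proj(c,p))
for d in optics.mark_of('wrist','shackle_bar'): print(np.round(d['location'],1)*1.5,round(d['conf'],2),back(c,d['location'],.1).round(4))
```

```text
[0.54300705 0.00491097 0.17514783] 0.44933335431206783 [-0.61563572  0.02031465  0.7066397 ] -17.82038273599438 [-0.07  0.2   1.89  0.    1.03  0.23] [ 0.   -0.   -0.    0.   -0.    0.11]
[388.93566133 146.11050396]
[397.76087491 318.26174202]
[397.7801392  308.46341153]
[486.75 496.8 ] 0.85 [ 0.5622 -0.1087  0.1   ]
[395.55 315.3 ] 0.72 [0.5464 0.0048 0.1   ]
```

View pics/w15.png

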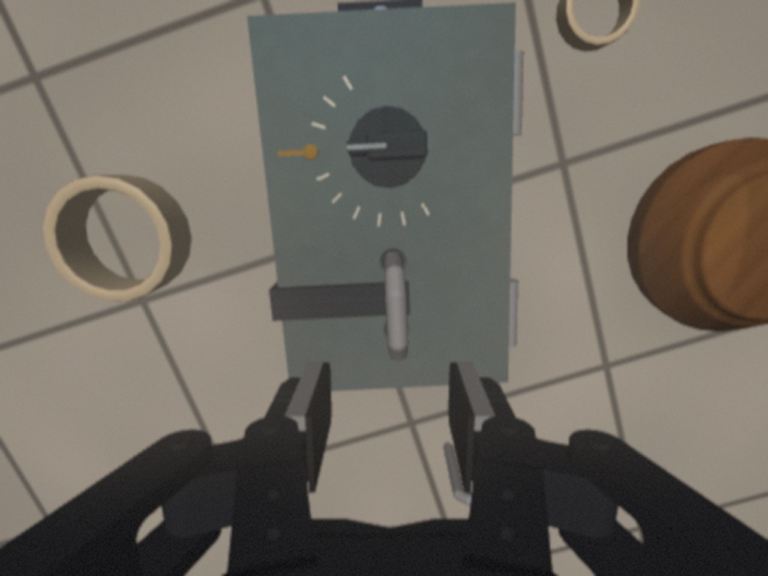

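>>> move_arm(moves=[{"tx": 0.0037, "ty": 0.0003, "tz": -0.015, "rx": 0, "ry": 0, "rz": 3, "hand": 0.45}, {"tx": 0.0037, "ty": 0.0003, "tz": -0.03, "rx": 0, "ry": 0, "rz": 3, "hand": 0.45}, {"tx": 0.0037, "ty": 0.0003, "tz": -0.045, "rx": 0, "ry": 0, "rz": 3, "hand": 0.45}, {"tx": 0.0037, "ty": 0.0003, "tz": -0.045, "rx": 0, "ry": 0, "rz": 3, "hand": 0.45}, {"tx": 0.0037, "ty": 0.0003, "tz": -0.045, "rx": 0, "ry": 0, "rz": 3, "hand": 0.45}])

```text
time_s: 16.95
tool_pos: [0.5464, 0.0053, 0.1298]
eef_rot: [1.411, 1.068, -1.386]
ft_force: [0.4, -0.3, 0.6]
finger_gap: 0.451
```

Run:
```python
from h import *
s=sense();R=Ro.from_rotvec(s['eef_rot']).as_matrix();c=cam('wrist',s)
print(s['tool_pos'],s['finger_gap'],s['ft_force'],np.degrees(np.arctan2(R[1,1],R[0,1])),s['joint_velocities'].round(2))
im=optics.read_camera('wrist');save('w16',im,None,1.5)
for p in((.5675,.0800,.09),(.5467,.0053,.1),np.r_[s['tool_pos'][:2],.1]): print(1.5*proj(c,p))
for d in optics.mark_of('wrist','shackle_bar'): print(np.round(d['location'],1)*1.5,round(d['conf'],2),back(c,d['location'],.1).round(4))
```

```text
[0.54644682 0.00531496 0.12984035] 0.4513819603383653 [ 0.35406372 -0.29572779  0.58664641] -15.02563950079935 [-0.   -0.02 -0.02 -0.   -0.   -0.  ]
[392.43395098 144.27778383]
[390.89913884 351.83131368]
[390.26330945 351.95747092]
[390.75 356.4 ] 0.79 [0.5461 0.0035 0.1   ]
```

View pics/w16.png

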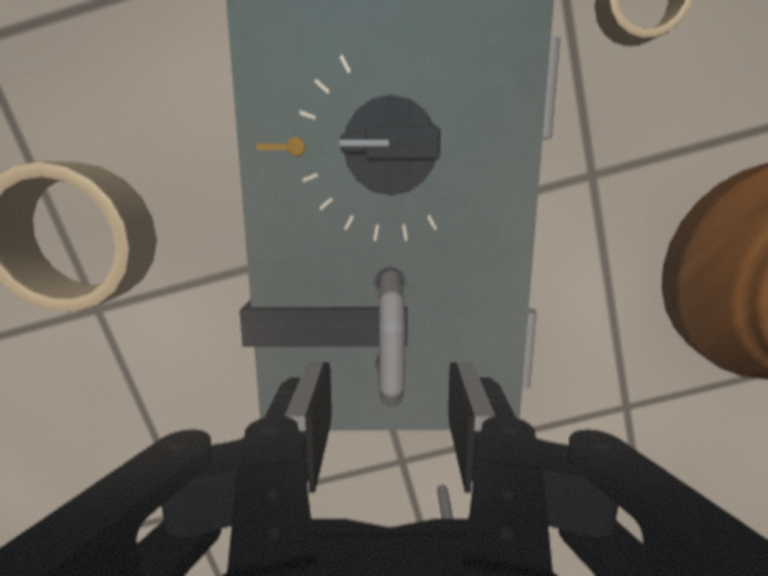

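>>> move_arm(moves=[{"tx": 0.0003, "ty": -0.0015, "tz": -0.015, "rx": 0, "ry": 0, "rz": 0, "hand": 0.45}, {"tx": 0.0003, "ty": -0.0015, "tz": -0.03, "rx": 0, "ry": 0, "rz": 0, "hand": 0.45}, {"tx": 0.0003, "ty": -0.0015, "tz": -0.043, "rx": 0, "ry": 0, "rz": 0, "hand": 0.45}, {"tx": 0.0003, "ty": -0.0015, "tz": -0.047, "rx": 0, "ry": 0, "rz": 0, "hand": 0.45}, {"tx": 0.0003, "ty": -0.0015, "tz": -0.047, "rx": 0, "ry": 0, "rz": 0, "hand": 0.45}])

```text
time_s: 17.55
tool_pos: [0.5467, 0.0038, 0.0826]
eef_rot: [1.41, 1.068, -1.386]
ft_force: [0.0, -0.5, 0.2]
finger_gap: 0.453
```

Run:
```python
from h import *
s=sense();c=cam('wrist',s)
print(s['tool_pos'],s['finger_gap'],s['ft_force'])
im=optics.read_camera('wrist');save('w17',im,None,1.5)
```

```text
[0.54670862 0.00378953 0.08257673] 0.45345720648822857 [ 0.00142274 -0.4731848   0.18199825]
```

View pics/w17.png

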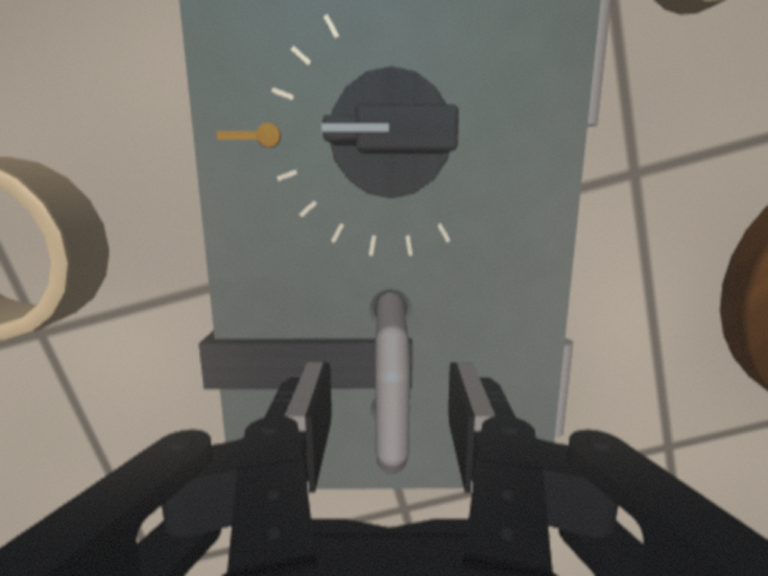

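Dial on the stud, the bar is centred between the pads. I'll close on it.

>>> move_arm(moves=[{"tx": 0, "ty": 0, "tz": 0, "rx": 0, "ry": 0, "rz": 0, "hand": 0.3}, {"tx": 0, "ty": 0, "tz": 0, "rx": 0, "ry": 0, "rz": 0, "hand": 0.15}, {"tx": 0, "ty": 0, "tz": 0, "rx": 0, "ry": 0, "rz": 0, "hand": 0.02}, {"tx": 0, "ty": 0, "tz": 0, "rx": 0, "ry": 0, "rz": 0, "hand": 0.02}, {"tx": 0, "ty": 0, "tz": 0, "rx": 0, "ry": 0, "rz": 0, "hand": 0.02}], squeeze=50)

```text
time_s: 18.1
tool_pos: [0.548, 0.0037, 0.0841]
eef_rot: [1.412, 1.066, -1.384]
ft_force: [-0.4, 0.1, 2.5]
finger_gap: 0.097
```

>>> move_arm(moves=[{"tx": 0, "ty": 0, "tz": 0.002, "rx": 0, "ry": 0, "rz": 0, "hand": 0.02}, {"tx": 0, "ty": 0, "tz": 0.004, "rx": 0, "ry": 0, "rz": 0, "hand": 0.02}, {"tx": 0, "ty": 0, "tz": 0.007, "rx": 0, "ry": 0, "rz": 0, "hand": 0.02}, {"tx": 0, "ty": 0, "tz": 0.01, "rx": 0, "ry": 0, "rz": 0, "hand": 0.02}, {"tx": 0, "ty": 0, "tz": 0.013, "rx": 0, "ry": 0, "rz": 0, "hand": 0.02}])

```text
time_s: 18.6
tool_pos: [0.5479, 0.0037, 0.0972]
eef_rot: [1.411, 1.066, -1.384]
ft_force: [-0.1, 0.2, -0.9]
finger_gap: 0.096
```

>>> move_arm(moves=[{"tx": 0, "ty": 0, "tz": 0.006, "rx": 0, "ry": 0, "rz": 0, "hand": 0.02}, {"tx": 0, "ty": 0, "tz": 0.014, "rx": 0, "ry": 0, "rz": 0, "hand": 0.02}, {"tx": 0, "ty": 0, "tz": 0.022, "rx": 0, "ry": 0, "rz": 0, "hand": 0.02}, {"tx": 0, "ty": 0, "tz": 0.03, "rx": 0, "ry": 0, "rz": 0, "hand": 0.02}, {"tx": 0, "ty": 0, "tz": 0.038, "rx": 0, "ry": 0, "rz": 0, "hand": 0.02}])

```text
time_s: 19.1
tool_pos: [0.548, 0.0037, 0.1362]
eef_rot: [1.412, 1.066, -1.384]
ft_force: [-0.6, -0.6, -1.1]
finger_gap: 0.099
```

>>> move_arm(moves=[{"tx": 0, "ty": 0, "tz": 0.01, "rx": 0, "ry": 0, "rz": 0, "hand": 0.02}, {"tx": 0, "ty": 0, "tz": 0.025, "rx": 0, "ry": 0, "rz": 0, "hand": 0.02}, {"tx": 0, "ty": 0, "tz": 0.04, "rx": 0, "ry": 0, "rz": 0, "hand": 0.02}, {"tx": 0, "ty": 0, "tz": 0.055, "rx": 0, "ry": 0, "rz": 0, "hand": 0.02}, {"tx": 0, "ty": 0, "tz": 0.065, "rx": 0, "ry": 0, "rz": 0, "hand": 0.02}])

```text
time_s: 19.6
tool_pos: [0.5489, 0.0036, 0.2035]
eef_rot: [1.413, 1.064, -1.382]
ft_force: [0.0, 0.6, -1.7]
finger_gap: 0.097
```

>>> move_arm(moves=[{"tx": 0, "ty": 0, "tz": 0.002, "rx": 0, "ry": 0, "rz": 0, "hand": 0.02}, {"tx": 0, "ty": 0, "tz": 0.002, "rx": 0, "ry": 0, "rz": 0, "hand": 0.02}, {"tx": 0, "ty": 0, "tz": 0.002, "rx": 0, "ry": 0, "rz": 0, "hand": 0.02}, {"tx": 0, "ty": 0, "tz": 0.002, "rx": 0, "ry": 0, "rz": 0, "hand": 0.02}, {"tx": 0, "ty": 0, "tz": 0.002, "rx": 0, "ry": 0, "rz": 0, "hand": 0.02}])

```text
time_s: 20.1
tool_pos: [0.5483, 0.0036, 0.2046]
eef_rot: [1.412, 1.065, -1.383]
ft_force: [0.2, -0.4, -2.8]
finger_gap: 0.094
```

Run:
```python
from h import *
s=sense();print(s['tool_pos'],s['finger_gap'],s['ft_force'],s['joint_velocities'].round(3))
im=optics.read_camera('wrist');save('w18',im,None,1.5)
i2=optics.read_camera('side');save('s18',i2,(140,90,340,290),3)
```

```text
[0.54834845 0.00364749 0.20462298] 0.09363714710755866 [ 0.18698594 -0.36858408 -2.82989155] [-0.    -0.002 -0.003  0.001 -0.     0.002]
```

View pics/w18.png

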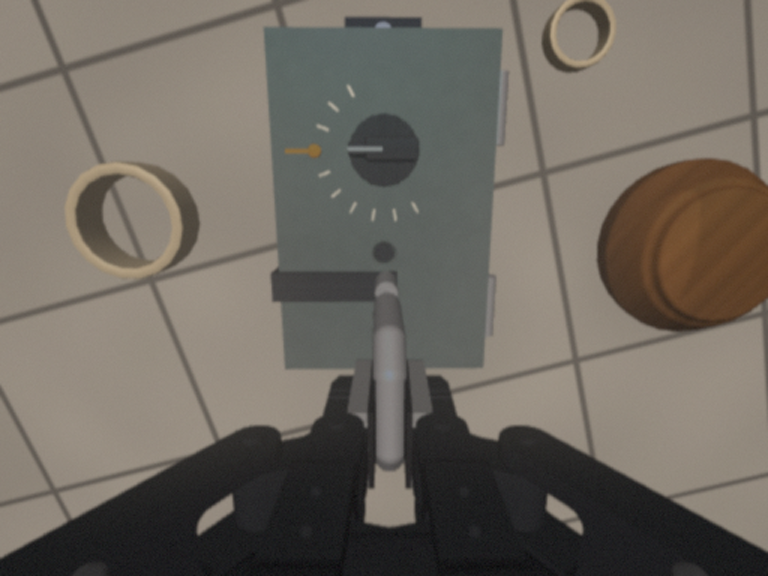

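View pics/s18.png

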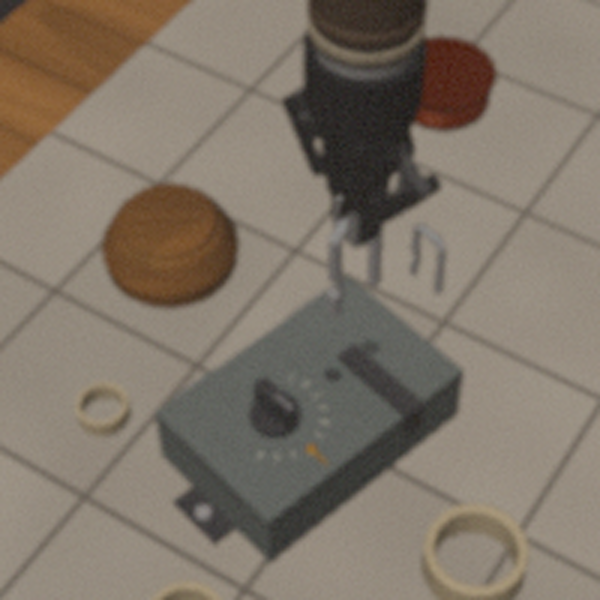

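The shackle hangs upright in the gripper with its feet about 74 mm above the case. The hole is empty, and the dial line at (347,148)–(382,149) points at the stud at (315,151).

Run:
```python
from h import *
print(workorder.close_job())
```

```text
the job is handed in; nothing more can be done
None
```

I opened the lock, and I handed the job in at about 20 s of the 72 s allowed; no verdict was reported.

1. **Ring gauge:** I lifted the middle-sized ring off the dial and lowered it onto the tile left of the case, near (0.54, 0.24). It was let go only after the tile took its weight (about 4 N). The wrist picture after release showed it lying flat.
2. **Dial:** I gripped it and turned it 80° clockwise (4 clicks), then released it. Later wrist pictures, including the one after the pull, show its line pointing at the brass stud.
3. **Shackle:** I gripped the larger one by its bar and pulled it straight up about 120 mm with no sign of blocking. It ended held still and upright at 50 N grip, with the opening at 0.094 (about 8 mm).
4. **Feet:** They are about 74 mm above the case top. That figure comes from the lift travel and the given dimensions, not from a direct measurement.

- **Disagreement:** The first top-camera and wrist-camera positions differed by about 8 mm in y. A joint fit over all cameras resolved this, and closer wrist views confirmed it before each grasp.
- **Not re-checked:** I did not measure the bystanders' positions at the end. The pictures show no contact with them.

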